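# Load and lock the jar shaker

## Robot

A 7-joint arm with a two-finger parallel gripper is mounted at the origin on the work surface; the furniture and walls round the work are solid. World frame = base frame: x ahead of the robot, y to its left, z up, the work surface at z = 0. Lengths are in m, angles in rad, forces in N, time in s.
With the tool pointing down it reaches from about 0.425 to 0.8 m from the base axis. Payload 8.3 kg.
Tool frame: the origin (TCP) lies midway between the tips of the shut fingers; the grasp point (between the pads) lies 19 mm behind it; z points along the fingers, y is the line along which they close (so a half turn about z gives the same grasp; the last joint's range is limited). The gripper opens to 85 mm and grips with 20 to 120 N. Pads are 22 mm wide; open, the fingers measure 114 mm over their backs; the gripper's body (76 mm by 85 mm) begins 54 mm behind the grasp point. The pads swing forward as they close: fully open they stand 13 mm farther back than shut.
Start: joints at [1.251, 0.383, 0.016, 1.37, -0.006, 1.388, -0.046], TCP at [0.159, -0.604, 0.231] pointing down, gripper open.
Joint ranges: [-2.95, 2.95], [-0.25, 2.06], [-1.52, 1.56], [0.18, 2.33], [-1.44, 4.58], [0.02, 2.06], [-3.01, 3.01]. Speed limits (rad/s): [2.39, 2.39, 3.01, 3.01, 3.14, 3.14, 3.14].

## Interface

Orientations are given as a 3x3 rotation matrix whose columns are the frame's x, y, z axes.
In Python, from cell import telemetry, viewer, workorder, finder gives the robot as it stands. The module is installed in compiled form; this text tells all that it offers.
- The arm moves only by the tool apply_moves, never from a script. Its argument "targets" is a list of rows, each a list of 7 numbers: the shift along the tool's x, y, z in mm, then the turn, a rotation vector about the tool's x, y, z in degrees, then the gripper's target within -1 to 1 (fully open at 1, half-way at 0, shut at -1). A call has 1 to 12 rows; each row is the pose to reach, as a shift and turn from the pose commanded when the call began, along the tool's axes at that moment; what a row does not reach only later rows make up. A row lasts 1/12 s, in which the tool goes at most 41.7 mm and 7.16 degrees, less where a joint would pass 70% of its speed; a pose out of reach is approached as far as the arm can. A call with a gripper value outside its range is refused whole. The fingers move at their own pace and stop on an object; "squeeze" is the grip in N (left out, the last holds). Time passes only in rows, so rows that repeat a pose let the fingers close. It gives the time, the measured TCP pose, the force, the opening and the grip force at its end, in the units of the state.
- telemetry.state(): the state, without advancing time (a new reading comes with each control period).
- viewer.read_camera(name): name is "scene" or "top"; returns the picture (400x640x3 uint8, red, green, blue); there is no depth.
- viewer.camera_info(name): a dict with "fovy" (degrees; the focal length in pixels is half the picture's height over the tangent of half this angle, whatever the lens; pixels are square), "cx", "cy" (the principal point, pixels), "extrinsics" (4x4, takes a point from world to camera coordinates). Camera axes: x right, y up, looking along -z (the intrinsics and any distortion apply to the point x, -y, -z); pixel columns grow to the right and rows downward; lengths in m; the calibration is good to about 2 mm. A picture is of the moment at which its call begins. camera_info takes no time and is no camera call.
- workorder.sign_off(): hands the job in; it is judged then, once.
Trained networks look in the newest picture that a camera, given by its name, has taken for a name from the list of things; names that differ only in an ending like _2 or _b are one class to them, and where a whole thing is asked for, a point or a joint stands for the part that bears it (a point fixed in the world has none). Each returns a list of dicts, best first, with "score" (0 to 1); they miss things now and then, are a little off and sometimes report something else, mostly with a low value. They report only what shows in the picture. A call takes as long as a camera call.
- finder.recognise(camera, query): "box" ([left, top, right, bottom] in pixels, round what is visible of it).
- finder.landmark_of(camera, query): "xy" ([column, row] in pixels: a listed point, or the origin of a listed thing).
The state is a dict: "clock": time; "joint_positions": joint angles; "qd": joint speeds; "joint_efforts": joint torques, N m; "ee_pos": TCP position; "tool_rot": TCP orientation; "contact_force": force on the tool from outside, world axes, zero at the start; "ft_torque": the same for the moment, N m; "grip_width": finger opening in m; "finger_force": force on a finger pad.
Only numpy, scipy, OpenCV 4.12 (cv2) and the standard library are available. Lean on these libraries where they do the work, as an engineer would, in place of code of your own. Each camera call takes 0.05 s, during which the arm holds its last target. There are 200 camera calls.

## Task

Load the bench shaker. Swing the keeper pawl fully clear, draw the cross bar right out by its handle and pull the empty tray out of the channel onto the apron; stand every paint jar upright in a cell of its own and slide the loaded tray back until it is fully home. Then push the bar fully shut, swing the pawl fully back behind the bar's lug so that it cannot shake loose, and only after that, as the dial starts the machine, turn the dial to the long mark with the white stud; leave the two black film canisters where they stand.

Things in the scene. Friction and masses are not known exactly. Their poses are not given: they have to be found in the camera images.
- shaker: green bench shaker, fixed, about 200 x 430 x 105 mm. Origin on the table under the middle of its tray channel; x points away from the robot, y along the channel (robot's left), z up. Deck top at z = 45 mm; in front of the channel (x = -150 to -45, y = -132 to +130 mm) the housing top at z = 41 mm carries bar handle, pawl and dial. Motor cover at the +y end, 102 mm high
- tray_home (a point): where the tray's origin is when fully home: on the deck in the channel, which is 61 mm wide, along the shaker's y, and ends at a stop at y = +94 mm. Rails 22 mm high; over them, 52 to 55 mm above the deck, hold-down strips leave only a 30 mm slot for the tray's handle, so jars cannot go in or out there. Home from 6 mm short of the stop
- channel_mouth (a point): middle of the flared entry to the channel, on the deck, at shaker y = -159 mm; 84 mm wide here, narrowing to 61 mm at y = -130, where the bar's guide blocks (73 mm above the table) flank it. From here the open loading apron, flat deck 92 mm wide, runs on to y = -330 mm. The tray is clear of the mouth when its origin is beyond y = -230 mm
- tray: loose steel tray, at the start empty in the channel, 56 (x) x 200 (y) x 20 mm, 0.32 kg; origin at the centre of its underside, long axis y along the shaker's y, ends alike. Four cells in one row, 48 (x) x 43 (y) mm, floor 4 mm thick, walls 16 mm above it: hold a jar by its upper 25 mm. An upright black handle 24 (x) x 12 (y) mm in the middle rises to 84 mm
- tray_handle (a point): grip point of the tray's handle, 78 mm above the tray's underside, on its middle; grasp it across 24 mm, fingers closing along the tray's x (fingertips 19 mm lower just clear the hold-down strips)
- cell_0 (a point): centre of the floor of tray cell 0 (tray y = -74.5 mm, 4 mm above the tray's underside): one jar stands here
- cell_1 (a point): centre of the floor of tray cell 1 (tray y = -28.5 mm, 4 mm above the tray's underside): one jar stands here
- cell_2 (a point): centre of the floor of tray cell 2 (tray y = 28.5 mm, 4 mm above the tray's underside): one jar stands here
- cell_3 (a point): centre of the floor of tray cell 3 (tray y = 74.5 mm, 4 mm above the tray's underside): one jar stands here
- bar (a joint): slide of the 12 mm steel cross bar that shuts the channel mouth at shaker y = -117 mm, m: 0 = fully shut, 0.072 = fully drawn; mouth clear from 0.064. It opens along the shaker's -x, resists with about 2.5 N, stays where left. Until the pawl is swung clear its nose, 1.5 mm behind the bar's side lug, stops the bar
- bar_grip (a point): grip point of the bar's upright black round handle (16 mm across, 70 to 116 mm above the table), 96 mm above the table; moves with the bar. Below it, up to 68 mm above the table, are the bar and its lug, which sticks out 33 mm to the shaker's +y
- pawl (a joint): swing of the flat steel pawl (the keeper) about an upright pivot, rad: 0 = locked, its nose right behind the bar's lug; grows anticlockwise seen from above; 1.05 = end stop, fully clear; the lug passes from about 0.55 on. Light friction (about 1 N at the knob), stays where left
- pawl_knob (a point): middle of the pawl's upright black knob (16 mm across, 49 to 84 mm above the table), 72 mm above the table and 50 mm from the pivot; moves with the pawl. Seen from the pivot it stands 60 degrees anticlockwise from the shaker's +x when the pawl reads 0
- pawl_pivot (a point): the pawl's upright pivot axis, fixed on the shaker
- dial (a joint): speed dial, rad, 0 to 5.24, grows clockwise seen from above: black round knob with a white pointer line, on a black scale with 11 white marks 30 degrees apart, the first at 0. The fourth, at 1.571 rad, is longer and thicker with a white round stud beyond it: the setting. Starts between the first two marks; light friction, stays where left
- dial_grip (a point): on the dial's axis at the height to grip, about 65 mm above the table; the knob is 34 mm across, round, from 43 to 69 mm above the table
- jar_0: scenic paint jar, upright, round, 35 mm across and 45 mm tall (body 35 mm across up to 32 mm, then a slightly narrower white cap), about 60 g; origin at the centre of its underside, z up its axis. May be absent (2 to 4 of the four jars are there)
- jar_1: scenic paint jar, upright, round, 35 mm across and 45 mm tall (body 35 mm across up to 32 mm, then a slightly narrower white cap), about 60 g; origin at the centre of its underside, z up its axis. May be absent (2 to 4 of the four jars are there)
- jar_2: scenic paint jar, upright, round, 35 mm across and 45 mm tall (body 35 mm across up to 32 mm, then a slightly narrower white cap), about 60 g; origin at the centre of its underside, z up its axis. May be absent (2 to 4 of the four jars are there)
- jar_3: scenic paint jar, upright, round, 35 mm across and 45 mm tall (body 35 mm across up to 32 mm, then a slightly narrower white cap), about 60 g; origin at the centre of its underside, z up its axis. May be absent (2 to 4 of the four jars are there)
- film_can_a: black film canister, 35 mm across and 54 mm tall, bystander: leave it where it stands; origin at the centre of its underside
- film_can_b: black film canister, 35 mm across and 54 mm tall, bystander: leave it where it stands; origin at the centre of its underside

How it is judged:
On the way, in this order (a step that is already met when the one before it is completed fails the run):
1. the pawl is swung fully clear while the bar is still shut (value of joint pawl above 0.8 rad and value of joint bar below 0.01 m), for 0.1 s.
2. the bar is drawn out so that the mouth is clear (value of joint bar above 0.064 m), for 0.2 s.
3. the tray is drawn out of the channel (y of tray in the frame of shaker below -0.225 m), for 0.2 s.
4. the tray is fully home in the channel with every jar standing upright in its cells (y of tray in the frame of shaker above -0.0125 m and x of tray in the frame of shaker between -0.006 and 0.006 m and z of tray in the frame of shaker between 0.04 and 0.05 m and x of jar_0 in the frame of tray between -0.012 and 0.012 m and y of jar_0 in the frame of tray between -0.09 and 0.09 m and z of jar_0 in the frame of tray between 0 and 0.009 m and angle between each of jar_0, jar_1, jar_2, jar_3's own z axis and vertical below 0.15 rad and x of jar_1 in the frame of tray between -0.012 and 0.012 m and y of jar_1 in the frame of tray between -0.09 and 0.09 m and z of jar_1 in the frame of tray between 0 and 0.009 m and x of jar_2 in the frame of tray between -0.012 and 0.012 m and y of jar_2 in the frame of tray between -0.09 and 0.09 m and z of jar_2 in the frame of tray between 0 and 0.009 m and x of jar_3 in the frame of tray between -0.012 and 0.012 m and y of jar_3 in the frame of tray between -0.09 and 0.09 m and z of jar_3 in the frame of tray between 0 and 0.009 m), for 0.2 s.
5. the bar is fully shut across the mouth (value of joint bar below 0.005 m), for 0.2 s.
6. the pawl is swung back to its locked place (value of joint bar below 0.005 m and value of joint pawl below 0.12 rad), for 0.2 s.
7. the dial's pointer is on the long mark (value of joint dial between 1.451 and 1.691 rad), for 0.2 s.
At the end, for the whole second after the job is handed in: Every jar stands upright (within 9 degrees) in a tray cell, the tray is home (within 6 mm), the bar is shut (within 5 mm), the pawl is locked (within 0.12 rad of 0), and the dial points at the long mark (1.571 rad, within 0.12); all at rest (all of step 4 and all of step 6 and all of step 7 and linear speed of each of tray, jar_0, jar_1, jar_2, jar_3 below 0.02 m/s); the robot touches nothing.
It fails at once if the dial is turned up (past 1 rad) while the bar or the pawl is not locked (value of joint dial above 1 rad and (value of joint pawl above 0.3 rad or value of joint bar above 0.015 m)).
It fails at once if a film canister is moved by more than 5 cm (distance of any of film_can_a, film_can_b from where it was at the start of the episode above 0.05 m).
Of jar_0, jar_1, jar_2, jar_3 only 2 to 4 are there at a start; the rules pass over those that are not, and their reading is None.
At some moment in a run one of jar_0, jar_1, jar_2, jar_3 may be knocked a few centimetres aside while the robot is not near it.
It also fails if it takes over 210 s, if anything falls off the work surface, if the arm or the gripper's body presses on something with over 40 N, if the wrist force passes 120 N, or if a joint passes its speed limit or range.

## Working session

There is one attempt and no reset: what is moved stays moved. The work goes in short steps, Python scripts to look and compute and a tool call to move; the robot and the scene stay as the last step left them, time stands still between calls to the robot, and variables do not carry over. Pictures are saved under pics/ and viewed, at most 14 in all, crops included, and the job is handed in when it is done.

Besides the shell and the picture viewer there is one more tool, called after "Request:" by a JSON object that holds its "method" and its "body", one argument or row to a line. apply_moves: Moves the arm, as the interface text tells. Its arguments: {"type":"object","properties":{"targets":{"type":"array","items":{"type":"array","items":{"type":"number"}}},"squeeze":{"type":"number"}},"required":["targets"]}

```bash
ls; mkdir -p pics
python3 - <<'E'
from cell import telemetry, viewer, finder
import cv2, numpy as np
print(telemetry.state())
for c in ("scene","top"):
    print(c, viewer.camera_info(c))
    im=viewer.read_camera(c); cv2.imwrite(f"pics/{c}0.png", im[:,:,::-1])
    for q in ["shaker","tray_home","channel_mouth","tray","tray_handle","bar_grip","pawl_knob","pawl_pivot","dial_grip","jar_0","film_can_a"]:
        r=finder.landmark_of(c,q); print(c,q,[(np.round(d["xy"],1).tolist(),round(d["score"],2)) for d in r][:6])
E
```

```text
pics
{'clock': 0.0, 'joint_positions': array([ 1.25110544,  0.38423966,  0.0163499 ,  1.37117446, -0.00631365,
        1.38821082, -0.04649816]), 'qd': array([-7.61106918e-04,  1.67699012e-04, -1.07256027e-03, -9.75631923e-04,
       -1.60088248e-03, -4.18146933e-05, -5.84679466e-05]), 'joint_efforts': array([ 1.85841350e-04, -6.27601719e+01,  8.44679251e-01, -3.71832418e+01,
        1.66948163e-02,  1.41344068e-02,  2.48986282e-06]), 'ee_pos': array([ 0.15865739, -0.60399329,  0.23026855]), 'tool_rot': array([[ 9.67188331e-01,  2.54059963e-01, -5.17942013e-04],
       [ 2.54060490e-01, -9.67186435e-01,  1.91505330e-03],
       [-1.44081185e-05, -1.98380581e-03, -9.99998032e-01]]), 'contact_force': array([-0.16814742,  0.30035138,  0.07120737]), 'ft_torque': array([ 0.00834837, -0.00970748,  0.02052779]), 'finger_force': 0.0, 'grip_width': 0.08529194692893852}
scene {'fovy': 56.66785220520865, 'cx': 324.1904412624656, 'cy': 192.22615395648913, 'extrinsics': array([[-0.49711162, -0.86767968,  0.00346491,  0.2530627 ],
       [ 0.41351386, -0.23339622,  0.88007527, -0.34041347],
      
[... 1035 characters left out ...]
937852 , -1.28623666],
       [ 0.        ,  0.        ,  0.        ,  1.        ]])}
top shaker [([280.3, 178.0], 0.93)]
top tray_home [([283.1, 174.9], 0.83), ([393.1, 228.2], 0.71)]
top channel_mouth [([327.3, 176.7], 0.73)]
top tray [([277.7, 174.2], 0.7)]
top tray_handle [([276.8, 173.4], 0.61)]
top bar_grip [([278.3, 175.0], 0.52), ([312.1, 188.7], 0.47)]
top pawl_knob [([254.4, 175.6], 0.47)]
top pawl_pivot [([306.5, 212.5], 0.91)]
top dial_grip [([268.8, 207.5], 0.65)]
top jar_0 [([421.2, 240.2], 0.68), ([208.2, 194.1], 0.65), ([392.7, 230.6], 0.62), ([267.1, 206.9], 0.49), ([368.0, 224.9], 0.47), ([280.9, 177.3], 0.45)]
top film_can_a [([441.1, 212.1], 0.65), ([209.0, 226.9], 0.62)]
```

```bash
cat > h.py <<'E'
import numpy as np, cv2
from cell import telemetry, viewer, finder
def K(c):
    i=viewer.camera_info(c); f=200/np.tan(np.radians(i["fovy"]/2)); return f,i["cx"],i["cy"],np.array(i["extrinsics"])
def proj(c,P):
    f,cx,cy,E=K(c); P=np.atleast_2d(P); q=P@E[:3,:3].T+E[:3,3]
    return np.c_[cx+f*q[:,0]/-q[:,2], cy+f*q[:,1]/q[:,2]]
def atz(c,uv,z):
    f,cx,cy,E=K(c); d=E[:3,:3].T@np.array([(uv[0]-cx)/f,-(uv[1]-cy)/f,-1]); o=-E[:3,:3].T@E[:3,3]
    return o+d*(z-o[2])/d[2]
E
python3 - <<'E'
import cv2
a=cv2.imread("pics/top0.png")
cv2.imwrite("pics/top0c.png",cv2.resize(a[120:290,180:460],(800,486),interpolation=cv2.INTER_CUBIC))
b=cv2.imread("pics/scene0.png")
cv2.imwrite("pics/scene0c.png",cv2.resize(b[140:320,180:450],(800,533),interpolation=cv2.INTER_CUBIC))
E
python3 - <<'E'
from h import *
for q,uv,z in [("shaker",(280.3,178),0),("home",(283.1,174.9),.045),("mouth",(327.3,176.7),.045),("handle",(276.8,173.4),.123),("bar",(312.1,188.7),.096),("piv",(306.5,212.5),.05),("dial",(268.8,207.5),.065),
 ("j",(421.2,240.2),0),("j",(392.7,230.6),0),("j",(368,224.9),0),("j",(208.2,194.1),0),("can",(441.1,212.1),0),("can",(209,226.9),0)]: print(q,atz("top",uv,z).round(4))
print("scene")
for q,uv,z in [("handle",(266.8,191.9),.123),("mouth",(314,200.4),.045),("piv",(312,224.2),.05),("j",(424.7,214.9),0),("j",(378.4,222.9),0),("can",(208.4,281.8),0)]: print(q,atz("scene",uv,z).round(4))
E
```

```text
shaker [0.6395 0.121  0.    ]
home [0.6422 0.107  0.045 ]
mouth [ 0.6355 -0.0375  0.045 ]
handle [0.6333 0.1186 0.123 ]
bar [0.5891 0.0108 0.096 ]
piv [0.5181 0.0302 0.05  ]
dial [0.5334 0.15   0.065 ]
j [ 0.4286 -0.348   0.    ]
j [ 0.4607 -0.2544  0.    ]
j [ 0.4799 -0.1727  0.    ]
j [0.5857 0.364  0.    ]
can [ 0.5217 -0.4171  0.    ]
can [0.4751 0.3583 0.    ]
scene
handle [0.6339 0.1242 0.123 ]
mouth [ 0.6418 -0.0376  0.045 ]
piv [0.514  0.0381 0.05  ]
j [ 0.4482 -0.3455  0.    ]
j [ 0.4845 -0.1838  0.    ]
can [0.4777 0.3538 0.    ]
```

View pics/top0c.png

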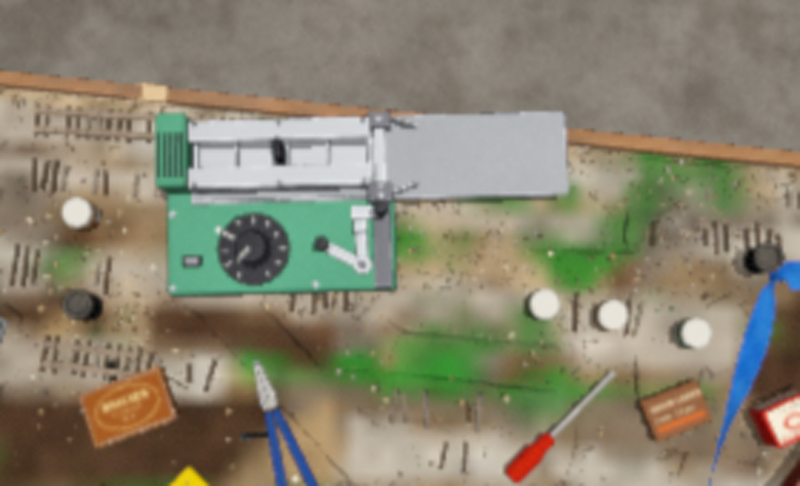

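View pics/scene0c.png

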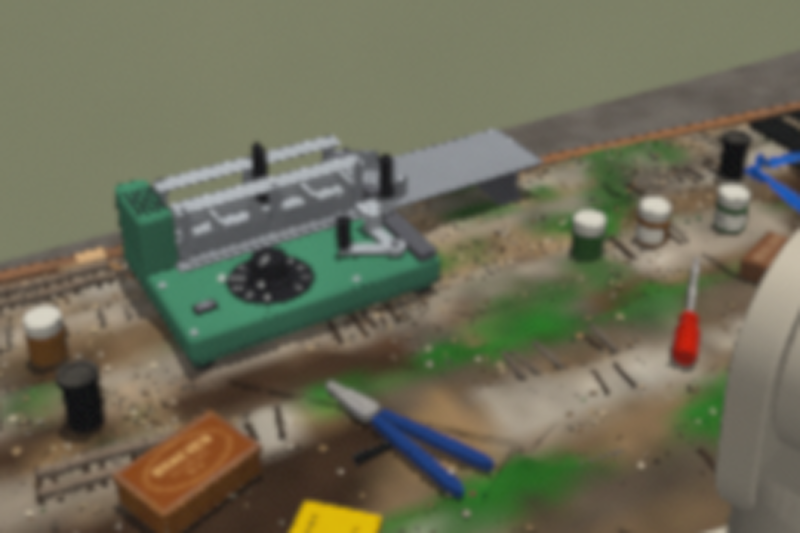

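The top crop shows the shaker with its channel along the picture's horizontal. The dial is at (253,247), pawl knob (321,243), pivot (363,265) and bar handle (380,207). There are three jars on the right, at (543,304), (612,315) and (694,333), and one on the left at (77,212). The cans are at (82,304) and (765,258). Next I fit the shaker pose and the cap centres.

Run:
```python
from h import *
from scipy.optimize import least_squares
crop=[((157,115),None),]
s=800/280
px=lambda u:(180+u[0]/s-0.0,120+u[1]/s)
L=[((566,112),(.046,-.33,.045)),((569,194),(-.046,-.33,.045)),((170,295),(-.15,.130,.041)),((396,290),(-.15,-.132,.041))]
L=[(px(u),p) for u,p in L]
def W(p,x): c,s_=np.cos(x[2]),np.sin(x[2]); return np.array([x[0]+c*p[0]-s_*p[1],x[1]+s_*p[0]+c*p[1],p[2]])
def r(x): return np.concatenate([proj("top",W(p,x))[0]-u for u,p in L])
o=least_squares(r,[.64,.11,0]); print(o.x, r(o.x).round(2))
im=cv2.imread("pics/top0.png"); 
for (u,v) in [(543,304),(612,315),(694,333),(77,212)]:
    x,y=map(int,px((u,v))); w=im[y-9:y+10,x-9:x+10].min(2)
    m=(w>150).astype(np.uint8); n,lab,st,ce=cv2.connectedComponentsWithStats(m)
    k=lab[9,9]; c=ce[k]+[x-9,y-9]; print(c.round(1),st[k],atz("top",c,.045).round(4))
for n,u,z in [("dial",(253,247),.069),("piv",(363,265),.06),("knob",(321,243),.084),("barh",(380,207),.116),("trayh",(278,150),.12),("canL",(82,304),.04),("canR",(765,258),.04)]:
    P=atz("top",px(u),z); x=o.x; d=P[:2]-x[:2]; c,s_=np.cos(x[2]),np.sin(x[2]); print(n,P.round(4),"shaker:",(c*d[0]+s_*d[1]).round(4),(-s_*d[0]+c*d[1]).round(4))
```

```text
[0.63728929 0.12445854 0.02375931] [ 0.01  0.52  0.18 -0.4  -0.95  0.17  0.75 -0.3 ]
[370.7 225.9] [ 5  4 11 11 92] [ 0.4746 -0.1763  0.045 ]
[393.5 233.1] [  0   4  19  15 163] [ 0.451  -0.2492  0.045 ]
[426.1 236.8] [  6   2  13  17 168] [ 0.4389 -0.353   0.045 ]
[206.3 193.7] [ 5  4 10 10 83] [0.5814 0.3571 0.045 ]
dial [0.5364 0.1503 0.069 ] shaker: -0.1002 0.0282
piv [0.5165 0.028  0.06  ] shaker: -0.123 -0.0936
knob [0.5391 0.0733 0.084 ] shaker: -0.0994 -0.0488
barh [0.5746 0.0074 0.116 ] shaker: -0.0654 -0.1155
trayh [0.6366 0.1174 0.12  ] shaker: -0.0008 -0.007
canL [0.475  0.3479 0.04  ] shaker: -0.157 0.2272
canR [ 0.5243 -0.4271  0.04  ] shaker: -0.1261 -0.5487
```

```bash
cat >> h.py <<'E'
S=[.6373,.1245,.0238]
def s2w(p):
    c,s=np.cos(S[2]),np.sin(S[2]); return np.array([S[0]+c*p[0]-s*p[1],S[1]+s*p[0]+c*p[1],p[2]])
def w2s(p):
    c,s=np.cos(S[2]),np.sin(S[2]); d=np.array(p[:2])-S[:2]; return np.array([c*d[0]+s*d[1],-s*d[0]+c*d[1],p[2]])
from scipy.spatial.transform import Rotation as Ro
def plan(p,mode,world=False):
    """mode: angle (deg) of tool x from shaker y; 0 -> close along shaker x"""
    st=telemetry.state(); R=st["tool_rot"]; t=np.array(p) if world else s2w(p)
    a=S[2]+np.radians(mode); c,s=np.cos(a),np.sin(a); T=np.array([[-s,c,0],[c,s,0],[0,0,-1.]])
    print("now shaker",(w2s(st["ee_pos"])*1000).round(1),"t",round(st["clock"],2),"w",round(st["grip_width"]*1000,1),"F",st["contact_force"].round(1),"q7",st["joint_positions"][6].round(2))
    d=R.T@(t-st["ee_pos"])*1000; rv=np.degrees(Ro.from_matrix(R.T@T).as_rotvec())
    print("shift",d.round(1),"turn",rv.round(1),"rows",round(np.linalg.norm(d)/41.7,1),round(np.linalg.norm(rv)/7.16,1))
E
python3 -c "
from h import *
plan([-.099,-.0495,.2],0)"
```

```text
now shaker [-495.7 -717.4  231.2] t 1.2 w 85.6 F [ 0.1 -0.7 -0.1] q7 -0.05
shift [ 540.3 -558.2   31.3] turn [ -0.   -0.  -76.6] rows 18.6 10.7
```

Request:
{"method": "apply_moves", "body": {
  "targets": [
    [540, -558, 31, 0, 0, -76.6, -0.06],
    [540, -558, 31, 0, 0, -76.6, -0.06],
    [540, -558, 31, 0, 0, -76.6, -0.06],
    [540, -558, 31, 0, 0, -76.6, -0.06],
    [540, -558, 31, 0, 0, -76.6, -0.06],
    [540, -558, 31, 0, 0, -76.6, -0.06],
    [540, -558, 31, 0, 0, -76.6, -0.06],
    [540, -558, 31, 0, 0, -76.6, -0.06],
    [540, -558, 31, 0, 0, -76.6, -0.06],
    [540, -558, 31, 0, 0, -76.6, -0.06],
    [540, -558, 31, 0, 0, -76.6, -0.06],
    [540, -558, 31, 0, 0, -76.6, -0.06]
  ],
  "squeeze": 25
}}

```text
clock: 2.2
ee_pos: [0.4042, -0.1671, 0.2117]
tool_rot: [[-0.029, 1.0, 0.001], [1.0, 0.029, -0.001], [-0.001, 0.001, -1.0]]
contact_force: [0.9, -0.2, 0.7]
grip_width: 0.0402
finger_force: 0.0
```

```bash
python3 -c "
from h import *
plan([-.099,-.0495,.2],0)"
```

```text
now shaker [-240.  -286.   211.7] t 2.2 w 40.2 F [ 0.9 -0.2  0.7] q7 0.35
shift [235.8 142.1  11.7] turn [0.1 0.1 0.3] rows 6.6 0.0
```

Request:
{"method": "apply_moves", "body": {
  "targets": [
    [236, 142, 12, 0, 0, 0, -0.06],
    [236, 142, 12, 0, 0, 0, -0.06],
    [236, 142, 12, 0, 0, 0, -0.06],
    [236, 142, 12, 0, 0, 0, -0.06],
    [236, 142, 12, 0, 0, 0, -0.06],
    [236, 142, 12, 0, 0, 0, -0.06],
    [236, 142, 12, 0, 0, 0, -0.06],
    [236, 142, 42, 0, 0, 0, -0.06],
    [236, 142, 62, 0, 0, 0, -0.06],
    [236, 142, 62, 0, 0, 0, -0.06]
  ]
}}

```text
clock: 3.03
ee_pos: [0.5378, 0.0702, 0.1453]
tool_rot: [[-0.024, 1.0, -0.007], [1.0, 0.024, -0.0], [-0.0, -0.007, -1.0]]
contact_force: [-0.6, -1.4, -0.3]
grip_width: 0.0399
finger_force: 0.0
```

```bash
python3 -c "
from h import *
plan([-.099,-.0495,.055],0)
im=viewer.read_camera('scene'); cv2.imwrite('pics/s1.png',cv2.resize(im[150:290,210:390,::-1],(720,560),interpolation=cv2.INTER_CUBIC))"
```

```text
now shaker [-100.8  -52.   145.3] t 3.03 w 39.9 F [-0.6 -1.4 -0.3] q7 -0.35
shift [ 2.5  2.4 90.3] turn [-0.4  0.   0. ] rows 2.2 0.1
```

View pics/s1.png

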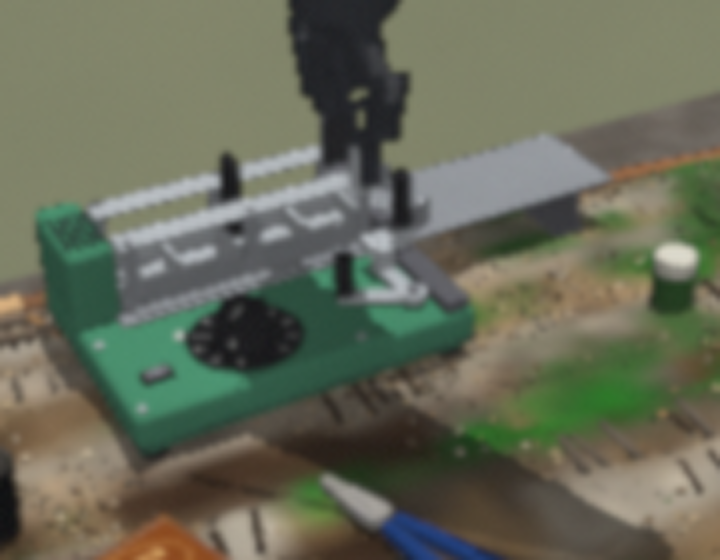

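The picture shows the gripper hovering above the pawl knob at (343,275), with nothing touching. I check the knob against the scene calibration.

```bash
python3 -c "
from h import *
print(proj('scene',[s2w([-.099,-.0495,.072]),s2w([-.0654,-.1155,.116]),s2w([0,-.006,.129])]).round(1), 'obs knobmid ~(296,218) bartop (310.2,193) traytop (267.5,189)')"
```

```text
[[297.2 216.8]
 [311.2 193. ]
 [268.  189.2]] obs knobmid ~(296,218) bartop (310.2,193) traytop (267.5,189)
```

Request:
{"method": "apply_moves", "body": {
  "targets": [
    [2.5, 2.5, 40, -0.4, 0, 0, -0.06],
    [2.5, 2.5, 70, -0.4, 0, 0, -0.06],
    [2.5, 2.5, 90, -0.4, 0, 0, -0.06],
    [2.5, 2.5, 90, -0.4, 0, 0, -0.06],
    [2.5, 2.5, 90, -0.4, 0, 0, -0.9],
    [2.5, 2.5, 90, -0.4, 0, 0, -0.9],
    [2.5, 2.5, 90, -0.4, 0, 0, -0.9],
    [2.5, 2.5, 90, -0.4, 0, 0, -0.9],
    [2.5, 2.5, 90, -0.4, 0, 0, -0.9]
  ]
}}

```text
clock: 3.83
ee_pos: [0.543, 0.0728, 0.0618]
tool_rot: [[-0.023, 1.0, 0.008], [1.0, 0.023, -0.0], [-0.001, 0.008, -1.0]]
contact_force: [-5.2, -0.5, 3.9]
grip_width: 0.0145
finger_force: 25.3
```

Request:
{"method": "apply_moves", "body": {
  "targets": [
    [2.5, -6, -3, 0, 0, 0, -0.9],
    [5, -12, -3, 0, 0, 0, -0.9],
    [6.5, -19, -3, 0, 0, 0, -0.9],
    [7, -25, -3, 0, 0, 0, -0.9],
    [6.5, -32, -3, 0, 0, 0, -0.9],
    [5, -38, -3, 0, 0, 0, -0.9],
    [3, -44, -3, 0, 0, 0, -0.9],
    [1, -48, -3, 0, 0, 0, -0.9],
    [0, -49, -3, 0, 0, 0, -0.9],
    [0, -49, -3, 0, 0, 0, -0.9]
  ]
}}

```text
clock: 4.67
ee_pos: [0.4937, 0.0743, 0.0638]
tool_rot: [[-0.026, 1.0, 0.01], [1.0, 0.025, 0.003], [0.002, 0.01, -1.0]]
contact_force: [-0.8, 7.4, -4.7]
grip_width: 0.0148
finger_force: 26.0
```

```bash
python3 -c "
from h import *
plan([-.148,-.0495,.055],0)
im=viewer.read_camera('top')
for q in ['pawl_knob','pawl_pivot','bar_grip']: print(q,[(np.round(d['xy'],1),w2s(atz('top',d['xy'],.08)).round(3),round(d['score'],2)) for d in finder.landmark_of('top',q)])"
```

```text
now shaker [-144.7  -46.8   63.8] t 4.67 w 14.8 F [-0.8  7.4 -4.7] q7 -0.41
shift [-2.8 -3.4  8.7] turn [ 0.5 -0.1  0.1] rows 0.2 0.1
pawl_knob []
pawl_pivot [(array([306.9, 211.6]), array([-0.121, -0.094,  0.08 ]), 0.62)]
bar_grip [(array([311.9, 193.1]), array([-0.063, -0.111,  0.08 ]), 0.41)]
```

Request:
{"method": "apply_moves", "body": {
  "targets": [
    [0, 0, 0, 0, 0, 0, 0.0],
    [0, 0, 0, 0, 0, 0, 0.0],
    [0, 0, -40, 0, 0, 0, 0.0],
    [0, 0, -80, 0, 0, 0, 0.0],
    [-10, 20, -100, 0, 0, 15, 0.0],
    [-30, 40, -100, 0, 0, 30, 0.0],
    [-70, 79, -100, 0, 0, 60, 0.0],
    [-70, 79, -100, 0, 0, 90, 0.0],
    [-70, 79, -100, 0, 0, 90, 0.0],
    [-70, 79, -100, 0, 0, 90, 0.0],
    [-70, 79, -100, 0, 0, 90, 0.0],
    [-70, 79, -100, 0, 0, 90, 0.0]
  ]
}}

```text
clock: 5.87
ee_pos: [0.574, 0.003, 0.1637]
tool_rot: [[0.833, 0.554, 0.009], [0.554, -0.833, 0.0], [0.007, 0.005, -1.0]]
contact_force: [0.1, 0.8, -0.2]
grip_width: 0.0427
finger_force: 0.0
```

```bash
python3 -c "
from h import *
plan([-.065,-.1165,.08],-90)"
```

```text
now shaker [ -66.2 -119.9  163.7] t 5.87 w 42.7 F [ 0.1  0.8 -0.2] q7 -1.18
shift [ 2.3 -2.7 83.8] turn [ 0.1 -0.5 32.2] rows 2.0 4.5
```

Request:
{"method": "apply_moves", "body": {
  "targets": [
    [2.3, -2.7, 0, 0, 0, 32.2, 0.0],
    [2.3, -2.7, 0, 0, 0, 32.2, 0.0],
    [2.3, -2.7, 0, 0, 0, 32.2, 0.0],
    [2.3, -2.7, 20, 0, 0, 32.2, 0.0],
    [2.3, -2.7, 50, 0, 0, 32.2, 0.0],
    [2.3, -2.7, 82, 0, 0, 32.2, 0.0],
    [2.3, -2.7, 82, 0, 0, 32.2, 0.0],
    [2.3, -2.7, 82, 0, 0, 32.2, -0.95],
    [2.3, -2.7, 82, 0, 0, 32.2, -0.95],
    [2.3, -2.7, 82, 0, 0, 32.2, -0.95],
    [2.3, -2.7, 82, 0, 0, 32.2, -0.95],
    [2.3, -2.7, 82, 0, 0, 32.2, -0.95]
  ],
  "squeeze": 40
}}

```text
clock: 6.87
ee_pos: [0.5752, 0.0101, 0.0829]
tool_rot: [[0.999, 0.035, 0.009], [0.035, -0.999, 0.003], [0.01, -0.003, -1.0]]
contact_force: [-0.2, 7.0, -4.8]
grip_width: 0.0149
finger_force: 39.2
```

```bash
python3 -c "
from h import *
plan([-.137,-.1165,.08],-90)"
```

```text
now shaker [ -64.8 -112.9   82.9] t 6.87 w 14.9 F [-0.2  7.  -4.8] q7 -1.75
shift [-72.3   2.8   2.2] turn [-0.2 -0.5  0.6] rows 1.7 0.1
```

Request:
{"method": "apply_moves", "body": {
  "targets": [
    [-8, -3, 0, 0, 0, 0, -0.95],
    [-16, -3, 0, 0, 0, 0, -0.95],
    [-24, -3, 0, 0, 0, 0, -0.95],
    [-32, -3, 0, 0, 0, 0, -0.95],
    [-40, -3, 0, 0, 0, 0, -0.95],
    [-48, -3, 0, 0, 0, 0, -0.95],
    [-56, -3, 0, 0, 0, 0, -0.95],
    [-64, -3, 0, 0, 0, 0, -0.95],
    [-70, -3, 0, 0, 0, 0, -0.95],
    [-73, -3, 0, 0, 0, 0, -0.95],
    [-75, -3, 0, 0, 0, 0, -0.95],
    [-75, -3, 0, 0, 0, 0, -0.95]
  ]
}}

```text
clock: 7.87
ee_pos: [0.5031, 0.0085, 0.0828]
tool_rot: [[0.999, 0.032, 0.017], [0.032, -0.999, 0.001], [0.017, -0.001, -1.0]]
contact_force: [13.3, 4.0, -1.9]
grip_width: 0.0148
finger_force: 39.9
```

```bash
python3 -c "
from h import *
plan([-.137,-.1165,.08],-90)"
```

```text
now shaker [-136.9 -112.8   82.8] t 7.87 w 14.8 F [13.3  4.  -1.9] q7 -1.73
shift [-0.1  3.7  2.8] turn [-0.  -1.   0.5] rows 0.1 0.2
```

Request:
{"method": "apply_moves", "body": {
  "targets": [
    [0, 0, 0, 0, 0, 0, 0.1],
    [0, 0, 0, 0, 0, 0, 0.1],
    [0, 0, -40, 0, 0, 0, 0.3],
    [0, 0, -80, 0, 0, 0, 0.3],
    [20, -20, -100, 0, 0, -15, 0.3],
    [40, -50, -100, 0, 0, -30, 0.3],
    [80, -80, -100, 0, 0, -60, 0.3],
    [137, -107, -100, 0, 0, -90, 0.3],
    [137, -107, -100, 0, 0, -90, 0.3],
    [137, -107, -100, 0, 0, -90, 0.3],
    [137, -107, -100, 0, 0, -90, 0.3],
    [137, -107, -100, 0, 0, -90, 0.3]
  ]
}}

```text
clock: 8.87
ee_pos: [0.6315, 0.119, 0.1801]
tool_rot: [[0.507, 0.862, 0.004], [0.862, -0.507, -0.0], [0.002, 0.004, -1.0]]
contact_force: [-0.2, 0.2, 0.3]
grip_width: 0.0552
finger_force: 0.0
```

```bash
python3 -c "
from h import *
plan([0,-.007,.106],0)
im=viewer.read_camera('scene'); cv2.imwrite('pics/s2.png',cv2.resize(im[130:270,210:390,::-1],(720,560),interpolation=cv2.INTER_CUBIC))"
```

```text
now shaker [ -5.9  -5.4 180.1] t 8.87 w 55.2 F [-0.2  0.2  0.3] q7 -0.97
shift [ 1.6  5.6 74.2] turn [  0.3  -0.1 -31.9] rows 1.8 4.4
```

View pics/s2.png

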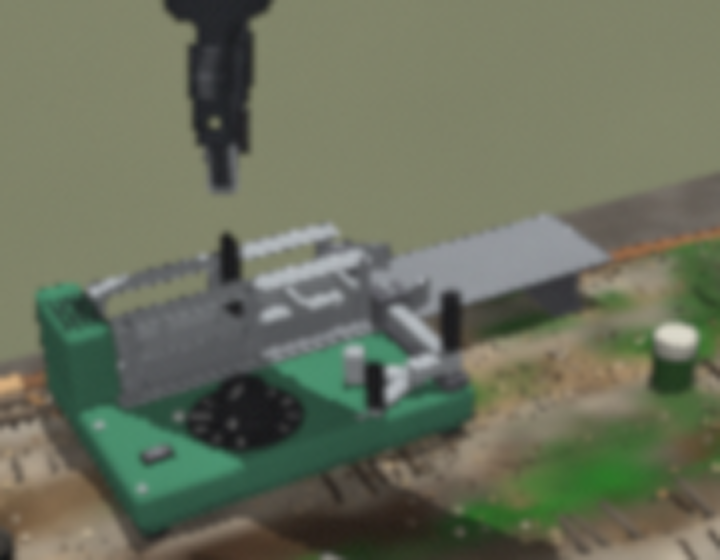

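The pawl knob is at (375,385), swung clear, and the drawn bar's handle is at (450,320). The gripper is above the tray handle at (229,260). I turn, descend and grip.

Request:
{"method": "apply_moves", "body": {
  "targets": [
    [1.6, 5.6, 0, 0, 0, -31.9, 0.3],
    [1.6, 5.6, 0, 0, 0, -31.9, 0.3],
    [1.6, 5.6, 0, 0, 0, -31.9, 0.3],
    [1.6, 5.6, 20, 0, 0, -31.9, 0.3],
    [1.6, 5.6, 50, 0, 0, -31.9, 0.3],
    [1.6, 5.6, 74, 0, 0, -31.9, 0.3],
    [1.6, 5.6, 74, 0, 0, -31.9, 0.3],
    [1.6, 5.6, 74, 0, 0, -31.9, -0.8],
    [1.6, 5.6, 74, 0, 0, -31.9, -0.8],
    [1.6, 5.6, 74, 0, 0, -31.9, -0.8],
    [1.6, 5.6, 74, 0, 0, -31.9, -0.8],
    [1.6, 5.6, 74, 0, 0, -31.9, -0.8]
  ]
}}

```text
clock: 9.92
ee_pos: [0.6395, 0.1179, 0.1095]
tool_rot: [[-0.017, 1.0, 0.011], [1.0, 0.017, 0.001], [0.001, 0.011, -1.0]]
contact_force: [0.1, -0.5, 7.2]
grip_width: 0.0231
finger_force: 40.7
```

```bash
python3 -c "
from h import *
plan([0,-.250,.106],0); print(telemetry.state()['tool_rot'].round(3))"
```

```text
now shaker [  2.1  -6.7 109.5] t 9.92 w 23.1 F [ 0.1 -0.5  7.2] q7 -0.48
shift [-243.3   -0.5    3.4] turn [ 0.6 -0.  -0.4] rows 5.8 0.1
[[-0.017  1.     0.011]
 [ 1.     0.017  0.001]
 [ 0.001  0.011 -1.   ]]
```

Request:
{"method": "apply_moves", "body": {
  "targets": [
    [-15, 0, -1, 0, 0, 0, -0.8],
    [-36, 0, -1, 0, 0, 0, -0.8],
    [-58, 0, -1, 0, 0, 0, -0.8],
    [-80, 0.5, -1, 0, 0, 0, -0.8],
    [-102, 0.5, -1, 0, 0, 0, -0.8],
    [-124, 0.5, -1, 0, 0, 0, -0.8],
    [-146, 0.5, -1, 0, 0, 0, -0.8],
    [-168, 1, -1, 0, 0, 0, -0.8],
    [-190, 1, -1, 0, 0, 0, -0.8],
    [-212, 1, -1, 0, 0, 0, -0.8],
    [-230, 1, -1, 0, 0, 0, -0.8],
    [-238, 1, -1, 0, 0, 0, -0.8]
  ]
}}

```text
clock: 10.92
ee_pos: [0.6443, -0.1233, 0.1095]
tool_rot: [[-0.014, 1.0, 0.009], [1.0, 0.014, -0.0], [-0.0, 0.009, -1.0]]
contact_force: [0.7, 4.0, 4.0]
grip_width: 0.0228
finger_force: 40.4
```

```bash
python3 -c "
from h import *
plan([0,-.245,.106],0)"
```

```text
now shaker [   1.1 -247.9  109.5] t 10.92 w 22.8 F [0.7 4.  4. ] q7 -0.1
shift [ 2.9 -1.1  3.5] turn [ 0.5  0.  -0.5] rows 0.1 0.1
```

Request:
{"method": "apply_moves", "body": {
  "targets": [
    [0, 0, 0, 0, 0, 0, 0.4],
    [0, 0, 0, 0, 0, 0, 0.4],
    [0, 0, 0, 0, 0, 0, 0.4],
    [0, 0, -40, 0, 0, 0, 0.4],
    [0, 0, -80, 0, 0, 0, 0.4],
    [0, 0, -110, 0, 0, 0, 0.4],
    [0, 0, -110, 0, 0, 0, 0.4]
  ]
}}

```text
clock: 11.5
ee_pos: [0.6457, -0.1184, 0.2261]
tool_rot: [[-0.02, 1.0, 0.018], [1.0, 0.02, -0.001], [-0.001, 0.018, -1.0]]
contact_force: [0.9, 0.4, 1.9]
grip_width: 0.0597
finger_force: 0.0
```

```bash
sed -i 's/^S=.*/S=[.6373,.1245,.0225]/' h.py
python3 - <<'E'
from h import *
for c in ("top","scene"):
    im=viewer.read_camera(c); cv2.imwrite(f"pics/{c}3.png",im[:,:,::-1])
    for q in ("jar_0","tray","tray_handle","cell_0","cell_1","cell_2","cell_3"):
        for d in finder.landmark_of(c,q)[:6]:
            z={"jar":0,"tra":.045,"cel":.049}[q[:3]] if q!="tray_handle" else .123
            print(c,q,np.round(d["xy"],1),atz(c,d["xy"],z).round(3),round(d["score"],2))
a=cv2.imread("pics/top3.png")[150:270,180:460]; cv2.imwrite("pics/top3c.png",cv2.resize(a,(800,343),interpolation=cv2.INTER_CUBIC))
b=cv2.imread("pics/scene3.png")[150:280,190:450]; cv2.imwrite("pics/scene3c.png",cv2.resize(b,(800,400),interpolation=cv2.INTER_CUBIC))
cv2.imwrite("pics/both3.png",np.vstack([cv2.resize(a,(700,300),interpolation=cv2.INTER_CUBIC),cv2.resize(b[:,:],(700,300),interpolation=cv2.INTER_CUBIC)]))
E
```

```text
top jar_0 [420.8 235.9] [ 0.443 -0.347  0.   ] 0.69
top jar_0 [208.4 196.4] [0.578 0.363 0.   ] 0.49
top jar_0 [280.3 179.8] [0.633 0.121 0.   ] 0.44
top tray [351.5 175.1] [ 0.64  -0.117  0.045] 0.64
top tray_handle [356.  167.2] [ 0.651 -0.125  0.123] 0.88
top cell_0 [346.  175.2] [ 0.64  -0.098  0.049] 0.96
top cell_0 [329.8 173.5] [ 0.645 -0.046  0.049] 0.91
top cell_0 [363.6 174.8] [ 0.641 -0.156  0.049] 0.59
top cell_1 [346.  175.2] [ 0.64  -0.098  0.049] 0.96
top cell_1 [329.8 173.5] [ 0.645 -0.046  0.049] 0.91
top cell_1 [363.6 174.8] [ 0.641 -0.156  0.049] 0.59
top cell_2 [346.  175.2] [ 0.64  -0.098  0.049] 0.96
top cell_2 [329.8 173.5] [ 0.645 -0.046  0.049] 0.91
top cell_2 [363.6 174.8] [ 0.641 -0.156  0.049] 0.59
top cell_3 [346.  175.2] [ 0.64  -0.098  0.049] 0.96
top cell_3 [329.8 173.5] [ 0.645 -0.046  0.049] 0.91
top cell_3 [363.6 174.8] [ 0.641 -0.156  0.049] 0.59
scene jar_0 [428.8 216.2] [ 0.436 -0.351  0.   ] 0.73
scene jar_0 [378.5 227.5] [ 0.463 -0.168  0.   ] 0.6
scene jar_0 [399.1 220.2] [ 0.465 -0.251  0.   ] 0.57
scene jar_0 [197.7 258.4] [0.586 0.355 0.   
[... 842 characters left out ...]
 cell_1 [268.4 212.4] [0.639 0.123 0.049] 0.28
scene cell_2 [345.4 194.5] [ 0.619 -0.144  0.049] 0.82
scene cell_2 [355.1 184.1] [ 0.667 -0.215  0.049] 0.79
scene cell_2 [318.6 191.4] [ 0.682 -0.077  0.049] 0.75
scene cell_2 [334.9 172.5] [ 0.783 -0.203  0.049] 0.56
scene cell_2 [425.1 214.2] [ 0.395 -0.288  0.049] 0.44
scene cell_2 [268.4 212.4] [0.639 0.123 0.049] 0.28
scene cell_3 [345.4 194.5] [ 0.619 -0.144  0.049] 0.82
scene cell_3 [355.1 184.1] [ 0.667 -0.215  0.049] 0.79
scene cell_3 [318.6 191.4] [ 0.682 -0.077  0.049] 0.75
scene cell_3 [334.9 172.5] [ 0.783 -0.203  0.049] 0.56
scene cell_3 [425.1 214.2] [ 0.395 -0.288  0.049] 0.44
scene cell_3 [268.4 212.4] [0.639 0.123 0.049] 0.28
```

View pics/both3.png

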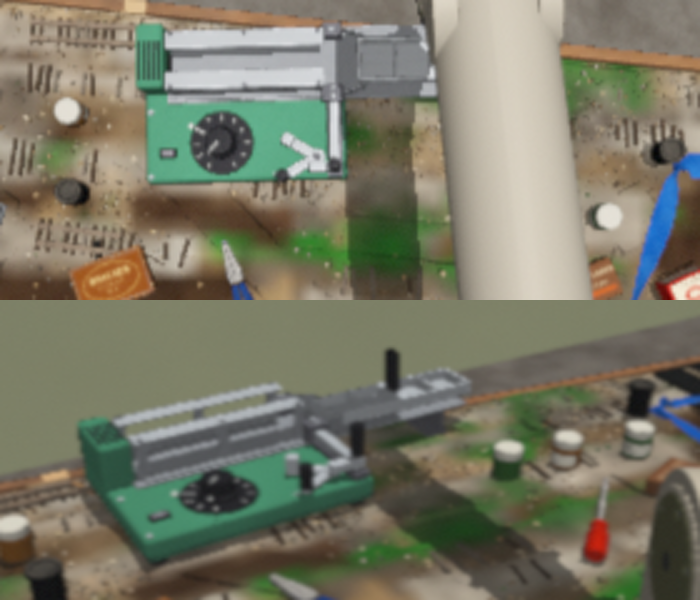

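The upper half shows the arm hiding jars A and B. Jar C at (607,216) has not moved. The lower half shows the tray on the apron with its handle at (392,370), and jars A (508,447), B (567,436), C (638,427) and D (13,524). I triangulate the caps.

Run:
```python
from h import *
T=[(370.05,226.4),(394.2,230.25),(422.9,236.55),(206.95,194.2)]; C=[(378.7,213.7),(400.6,208.9),(427,205),(194.8,247)]
for t,s in zip(T,C): print(atz("top",t,.045).round(4),atz("scene",s,.039).round(4))
plan([.4755,-.177,.06],0,True)
print(proj("top",[[.6443,-.1235,.0615]]))
```

```text
[ 0.4729 -0.1742  0.045 ] [ 0.4792 -0.1774  0.039 ]
[ 0.4603 -0.2515  0.045 ] [ 0.4683 -0.2555  0.039 ]
[ 0.4398 -0.3429  0.045 ] [ 0.4453 -0.3458  0.039 ]
[0.5796 0.3551 0.045 ] [0.5858 0.3567 0.039 ]
now shaker [  -0.  -245.1  218. ] t 12.3 w 59.9 F [0.3 0.4 0.2] q7 -0.06
shift [ -53.5 -169.4  156.9] turn [ 0.4 -0.  -0.3] rows 5.7 0.1
[[353.98918287 173.03174067]]
```

Request:
{"method": "apply_moves", "body": {
  "targets": [
    [-51, -169, 0, 0, 0, 90, 0.4],
    [-51, -169, 0, 0, 0, 90, 0.4],
    [-51, -169, 0, 0, 0, 90, 0.4],
    [-51, -169, 0, 0, 0, 90, 0.4],
    [-51, -169, 0, 0, 0, 90, 0.4],
    [-51, -169, 40, 0, 0, 90, 0.4],
    [-51, -169, 60, 0, 0, 90, 0.4],
    [-51, -169, 88, 0, 0, 90, 0.4],
    [-51, -169, 88, 0, 0, 90, 0.4],
    [-51, -169, 88, 0, 0, 90, 0.4],
    [-51, -169, 88, 0, 0, 90, 0.4],
    [-51, -169, 88, 0, 0, 90, 0.4]
  ]
}}

```text
clock: 13.3
ee_pos: [0.4754, -0.1744, 0.1289]
tool_rot: [[0.997, 0.082, 0.007], [0.082, -0.997, 0.0], [0.007, 0.0, -1.0]]
contact_force: [1.0, -0.0, 0.7]
grip_width: 0.06
finger_force: 0.0
```

Run:
```python
from h import *
plan([.476,-.1745,.02],-90,True)
im=viewer.read_camera("scene"); cv2.imwrite("pics/scene4.png",im[:,:,::-1])
for d in finder.landmark_of("scene","jar_0"): print(np.round(d["xy"],1),atz("scene",d["xy"],0).round(3),round(d["score"],2))
cv2.imwrite("pics/s4c.png",cv2.resize(im[140:260,300:460,::-1],(800,600),interpolation=cv2.INTER_CUBIC))
```

```text
now shaker [-168.6 -295.2  128.9] t 13.3 w 60.0 F [ 1.  -0.   0.7] q7 -1.3
shift [-1.000e-01  1.000e-01  1.089e+02] turn [ 0.  -0.4  3.4] rows 2.6 0.5
[196.5 259.1] [0.584 0.359 0.   ] 0.76
[428.7 214.9] [ 0.442 -0.357  0.   ] 0.65
[401.8 222.7] [ 0.449 -0.249  0.   ] 0.64
[328.3 198.2] [ 0.701 -0.127  0.   ] 0.53
[381.4 224.8] [ 0.471 -0.185  0.   ] 0.49
```

View pics/s4c.png

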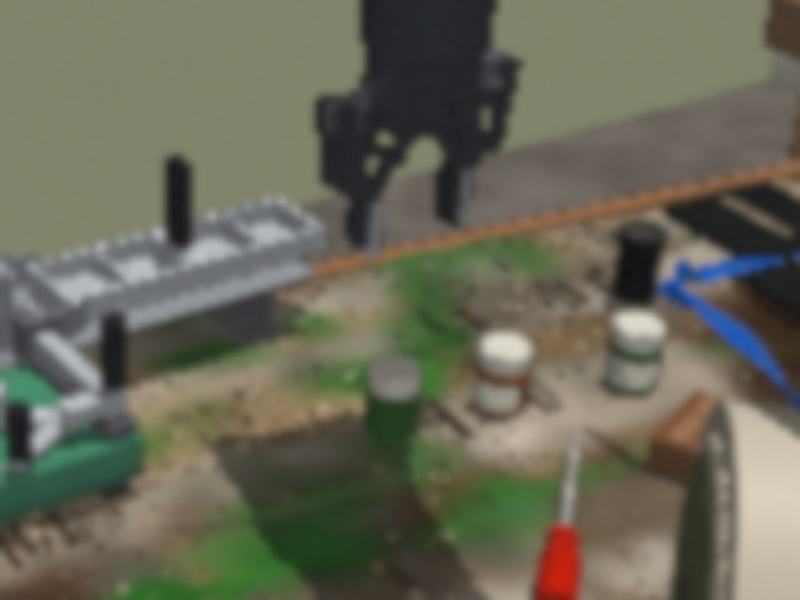

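The fingers at (365,245) and (455,225) straddle jar A, whose cap is at (395,370). The other two jars are at (503,375) and (635,345). I go down, centre the jar along y, then open again.

```bash
python3 -c "
from h import *
print(proj('scene',[[.4754,-.1744,.045],[.4754,-.1744,.03]]))"
```

```text
[[378.812342   212.85244552]
 [378.45710196 216.98467082]]
```

Request:
{"method": "apply_moves", "body": {
  "targets": [
    [0, 0, 40, 0, 0, 3.4, 0.4],
    [0, 0, 80, 0, 0, 3.4, 0.4],
    [0, 0, 108, 0, 0, 3.4, 0.4],
    [0, 0, 108, 0, 0, 3.4, 0.4],
    [0, 0, 108, 0, 0, 3.4, -0.4],
    [0, 0, 108, 0, 0, 3.4, -0.4],
    [0, 0, 108, 0, 0, 3.4, -0.4],
    [0, 0, 108, 0, 0, 3.4, -0.4],
    [0, 0, 108, 0, 0, 3.4, -0.4],
    [0, 0, 108, 0, 0, 3.4, -0.4]
  ],
  "squeeze": 20
}}

```text
clock: 14.23
ee_pos: [0.4779, -0.175, 0.023]
tool_rot: [[1.0, 0.03, 0.011], [0.03, -1.0, -0.001], [0.011, 0.002, -1.0]]
contact_force: [-0.2, 0.1, 8.9]
grip_width: 0.0329
finger_force: 20.7
```

Request:
{"method": "apply_moves", "body": {
  "targets": [
    [0, 0, 0, 0, 0, 0, 0.4],
    [0, 0, 0, 0, 0, 0, 0.4],
    [0, 0, 0, 0, 0, -7, 0.4],
    [0, 0, 0, 0, 0, -90, 0.4],
    [0, 0, 0, 0, 0, -90, 0.4],
    [0, 0, 0, 0, 0, -90, 0.4],
    [0, 0, 0, 0, 0, -90, 0.4],
    [0, 0, 0, 0, 0, -90, 0.4],
    [0, 0, 0, 0, 0, -90, 0.4],
    [0, 0, 0, 0, 0, -90, 0.4],
    [0, 0, 0, 0, 0, -90, 0.4],
    [0, 0, 0, 0, 0, -90, 0.4]
  ]
}}

```text
clock: 15.23
ee_pos: [0.476, -0.1746, 0.021]
tool_rot: [[0.284, 0.959, 0.007], [0.959, -0.284, 0.0], [0.002, 0.007, -1.0]]
contact_force: [0.1, 0.2, 0.4]
grip_width: 0.0597
finger_force: 0.0
```

```bash
python3 -c "
from h import *
plan([.476,-.1745,.02],0,True)"
```

```text
now shaker [-168.  -295.4   21. ] t 15.23 w 59.7 F [0.1 0.2 0.4] q7 -0.29
shift [ 0.1 -0.   1. ] turn [  0.4  -0.1 -17.8] rows 0.0 2.5
```

Request:
{"method": "apply_moves", "body": {
  "targets": [
    [0, 0, 0, 0, 0, -17.8, 0.4],
    [0, 0, 0, 0, 0, -17.8, 0.4],
    [0, 0, 0, 0, 0, -17.8, 0.4],
    [0, 0, 0, 0, 0, -17.8, -0.4],
    [0, 0, 0, 0, 0, -17.8, -0.4],
    [0, 0, 0, 0, 0, -17.8, -0.4],
    [0, 0, 0, 0, 0, -17.8, -0.4],
    [0, 0, 0, 0, 0, -17.8, -0.4],
    [0, 0, -30, 0, 0, -17.8, -0.4],
    [0, 0, -70, 0, 0, -17.8, -0.4],
    [0, 0, -110, 0, 0, -17.8, -0.4],
    [0, 0, -150, 0, 0, -17.8, -0.4]
  ]
}}

```text
clock: 16.23
ee_pos: [0.4747, -0.1739, 0.1723]
tool_rot: [[-0.016, 1.0, 0.006], [1.0, 0.016, 0.001], [0.001, 0.007, -1.0]]
contact_force: [2.1, -1.6, -0.9]
grip_width: 0.0334
finger_force: 20.3
```

Run:
```python
from h import *
# tray pose in world: origin from tool at release, yaw from gripper
im=viewer.read_camera("scene"); cv2.imwrite("pics/scene5.png",im[:,:,::-1])
im=viewer.read_camera("top"); cv2.imwrite("pics/top5.png",im[:,:,::-1])
t=np.array([.6443,-.1233]); a=.019
cell=lambda k:np.r_[t+np.array([-np.sin(a),np.cos(a)])*[-.0745,-.0285,.0285,.0745][k],.049]
for k in range(4): print(k,cell(k).round(4),proj("top",cell(k)).round(1),proj("scene",cell(k)).round(1))
print("handle top",proj("top",[.6443,-.1233,.129]),proj("scene",[.6443,-.1233,.129]))
plan(np.r_[cell(0)[:2],.17],0,True)
cv2.imwrite("pics/both5.png",np.vstack([cv2.resize(cv2.imread("pics/top5.png")[150:210,310:430],(600,300),interpolation=cv2.INTER_CUBIC),cv2.resize(cv2.imread("pics/scene5.png")[155:215,280:400],(600,300),interpolation=cv2.INTER_CUBIC)]))
```

```text
0 [ 0.6457 -0.1978  0.049 ] [[376.5 173.2]] [[354.3 187.6]]
1 [ 0.6448 -0.1518  0.049 ] [[362.4 173.5]] [[343.1 190.8]]
2 [ 0.6438 -0.0948  0.049 ] [[344.9 173.9]] [[328.8 194.9]]
3 [ 0.6429 -0.0488  0.049 ] [[330.8 174.2]] [[316.9 198.4]]
handle top [[355.58875095 169.1253402 ]] [[336.52728936 171.26225258]]
now shaker [-165.2 -295.8  177.3] t 16.33 w 33.2 F [-0.1 -0.8 -1.7] q7 0.13
shift [-25.5 166.4  10.1] turn [ 0.9  0.3 -0.4] rows 4.0 0.1
```

View pics/both5.png

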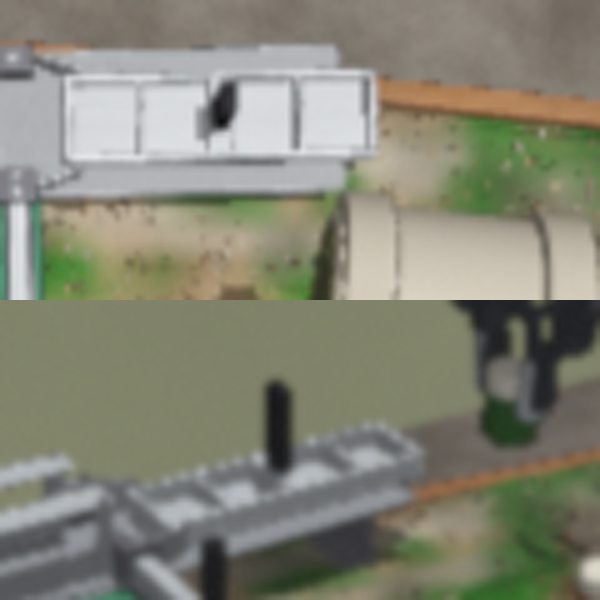

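Upper half: the tray's four cells are at (337,113), (263,113), (178,118) and (103,120), within 1.5 mm of my tool-based tray pose. Lower half: jar A hangs upright in the gripper at (510,400). I carry it over cell 0.

Request:
{"method": "apply_moves", "body": {
  "targets": [
    [-25.5, 166.4, 0, 0, 0, 0, -0.4],
    [-25.5, 166.4, 0, 0, 0, 0, -0.4],
    [-25.5, 166.4, 0, 0, 0, 0, -0.4],
    [-25.5, 166.4, 0, 0, 0, 0, -0.4],
    [-25.5, 166.4, 0, 0, 0, 0, -0.4],
    [-25.5, 166.4, 0, 0, 0, 0, -0.4],
    [-25.5, 166.4, 20, 0, 0, 0, -0.4],
    [-25.5, 166.4, 50, 0, 0, 0, -0.4],
    [-25.5, 166.4, 70, 0, 0, 0, -0.4],
    [-25.5, 166.4, 70, 0, 0, 0, -0.4]
  ]
}}

```text
clock: 17.17
ee_pos: [0.6385, -0.1973, 0.0973]
tool_rot: [[-0.016, 1.0, -0.001], [1.0, 0.016, 0.001], [0.001, -0.001, -1.0]]
contact_force: [-0.5, -0.8, -1.1]
grip_width: 0.033
finger_force: 20.4
```

```bash
python3 -c "
from h import *
telemetry.state(); plan([.6457,-.1978,.072],0,True); print(telemetry.state()['ee_pos'].round(4))"
```

```text
now shaker [  -6.1 -321.7   97.3] t 17.17 w 33.0 F [-0.5 -0.8 -1.1] q7 -0.03
shift [-0.6  7.2 25.3] turn [-0.  -0.1 -0.4] rows 0.6 0.1
[ 0.6385 -0.1973  0.0973]
```

Request:
{"method": "apply_moves", "body": {
  "targets": [
    [-0.6, 7, 0, 0, 0, 0, -0.4],
    [-0.6, 7, 10, 0, 0, 0, -0.4],
    [-0.6, 7, 16, 0, 0, 0, -0.4],
    [-0.6, 7, 16, 0, 0, 0, -0.4],
    [-0.6, 7, 16, 0, 0, 0, -0.4],
    [-0.6, 7, 16, 0, 0, 0, -0.4]
  ]
}}

```text
clock: 17.67
ee_pos: [0.6497, -0.1978, 0.0867]
tool_rot: [[-0.016, 1.0, 0.008], [1.0, 0.016, 0.0], [-0.0, 0.008, -1.0]]
contact_force: [0.0, 0.4, -0.1]
grip_width: 0.0331
finger_force: 20.4
```

```bash
python3 -c "
from h import *
plan([.6457,-.1978,.071],0,True)"
```

```text
now shaker [   5.2 -322.5   86.7] t 17.67 w 33.1 F [ 0.   0.4 -0.1] q7 -0.04
shift [ 0.1 -4.1 15.7] turn [ 0.4  0.  -0.4] rows 0.4 0.1
```

Request:
{"method": "apply_moves", "body": {
  "targets": [
    [0, -4, 0, 0, 0, 0, -0.4],
    [0, -4, 6, 0, 0, 0, -0.4],
    [0, -4, 12, 0, 0, 0, -0.4],
    [0, -4, 15.5, 0, 0, 0, -0.4],
    [0, -4, 15.5, 0, 0, 0, -0.4],
    [0, -4, 15.5, 0, 0, 0, -0.4]
  ]
}}

```text
clock: 18.17
ee_pos: [0.6454, -0.1978, 0.0701]
tool_rot: [[-0.016, 1.0, 0.007], [1.0, 0.016, 0.0], [0.0, 0.007, -1.0]]
contact_force: [-1.5, 0.3, -1.0]
grip_width: 0.0331
finger_force: 20.7
```

```bash
python3 -c "
from h import *
plan([.6457,-.1978,.071],0,True)"
```

```text
now shaker [   0.9 -322.4   70.1] t 18.17 w 33.1 F [-1.5  0.3 -1. ] q7 -0.05
shift [ 0.   0.3 -0.9] turn [ 0.4 -0.  -0.4] rows 0.0 0.1
```

Request:
{"method": "apply_moves", "body": {
  "targets": [
    [0, 0, 0, 0, 0, 0, 0.4],
    [0, 0, 0, 0, 0, 0, 0.4],
    [0, 0, -40, 0, 0, 0, 0.4],
    [0, 0, -80, 0, 0, 0, 0.4],
    [-20, -40, -100, 0, 0, 90, 0.4],
    [-51, -183, -100, 0, 0, 90, 0.4],
    [-51, -183, -100, 0, 0, 90, 0.4],
    [-51, -183, -60, 0, 0, 90, 0.4],
    [-51, -183, -30, 0, 0, 90, 0.4],
    [-51, -183, -30, 0, 0, 90, 0.4],
    [-51, -183, -30, 0, 0, 90, 0.4],
    [-51, -183, -30, 0, 0, 90, 0.4]
  ]
}}

```text
clock: 19.17
ee_pos: [0.4613, -0.2523, 0.0982]
tool_rot: [[0.837, 0.547, 0.005], [0.547, -0.837, 0.001], [0.004, 0.002, -1.0]]
contact_force: [1.3, -0.1, 0.6]
grip_width: 0.0597
finger_force: 0.0
```

Run:
```python
from h import *
plan([.4635,-.252,.021],-90,True)
im=viewer.read_camera("scene"); cv2.imwrite("pics/scene6.png",im[:,:,::-1])
for d in finder.landmark_of("scene","jar_0"): print(np.round(d["xy"],1),atz("scene",d["xy"],0).round(3),round(d["score"],2))
cv2.imwrite("pics/s6c.png",cv2.resize(im[140:260,300:460,::-1],(640,480),interpolation=cv2.INTER_CUBIC))
```

```text
now shaker [-184.4 -372.7   98.2] t 19.17 w 59.7 F [ 1.3 -0.1  0.6] q7 -0.74
shift [ 1.6  0.8 77.2] turn [ 0.  -0.3 31.9] rows 1.9 4.5
[428.9 218.3] [ 0.426 -0.343  0.   ] 0.64
[195.8 258. ] [0.59  0.359 0.   ] 0.57
[311.4 226.3] [0.572 0.01  0.   ] 0.55
```

View pics/s6c.png

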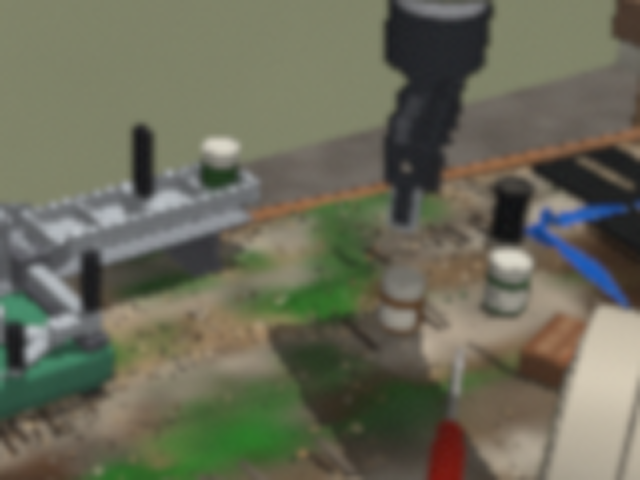

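Jar A stands upright in cell 0 at (220,165). Jar B at (402,290) is under the gripper and jar C is at (510,275). I centre B the same way.

Request:
{"method": "apply_moves", "body": {
  "targets": [
    [1.5, 0, 0, 0, 0, 32, 0.4],
    [1.5, 0, 0, 0, 0, 32, 0.4],
    [1.5, 0, 0, 0, 0, 32, 0.4],
    [1.5, 0, 0, 0, 0, 32, 0.4],
    [1.5, 0, 30, 0, 0, 32, 0.4],
    [1.5, 0, 60, 0, 0, 32, 0.4],
    [1.5, 0, 77, 0, 0, 32, 0.4],
    [1.5, 0, 77, 0, 0, 32, -0.4],
    [1.5, 0, 77, 0, 0, 32, -0.4],
    [1.5, 0, 77, 0, 0, 32, -0.4],
    [1.5, 0, 77, 0, 0, 32, -0.4],
    [1.5, 0, 77, 0, 0, 32, -0.4]
  ]
}}

```text
clock: 20.27
ee_pos: [0.466, -0.2515, 0.0237]
tool_rot: [[1.0, 0.029, 0.009], [0.029, -1.0, -0.001], [0.009, 0.001, -1.0]]
contact_force: [-0.1, 0.0, -0.6]
grip_width: 0.0333
finger_force: 19.9
```

Request:
{"method": "apply_moves", "body": {
  "targets": [
    [0, 0, 0, 0, 0, 0, 0.4],
    [0, 0, 0, 0, 0, 0, 0.4],
    [0, 0, 0, 0, 0, -90, 0.4],
    [0, 0, 0, 0, 0, -90, 0.4],
    [0, 0, 0, 0, 0, -90, 0.4],
    [0, 0, 0, 0, 0, -90, 0.4],
    [0, 0, 0, 0, 0, -90, 0.4],
    [0, 0, 0, 0, 0, -90, 0.4],
    [0, 0, 0, 0, 0, -90, 0.4],
    [0, 0, 0, 0, 0, -90, 0.4],
    [0, 0, 0, 0, 0, -90, 0.4],
    [0, 0, 0, 0, 0, -90, 0.4]
  ]
}}

```text
clock: 21.27
ee_pos: [0.4652, -0.2512, 0.0226]
tool_rot: [[0.282, 0.959, 0.007], [0.959, -0.282, -0.0], [0.002, 0.007, -1.0]]
contact_force: [-0.1, -0.5, 0.3]
grip_width: 0.0597
finger_force: 0.0
```

```bash
python3 -c "
from h import *
plan([.4635,-.252,.021],0,True)"
```

```text
now shaker [-180.5 -371.7   22.6] t 21.27 w 59.7 F [-0.1 -0.5  0.3] q7 -0.18
shift [-1.3 -1.4  1.6] turn [  0.4  -0.  -17.7] rows 0.1 2.5
```

Request:
{"method": "apply_moves", "body": {
  "targets": [
    [0, 0, 0, 0, 0, -17.7, 0.4],
    [0, 0, 0, 0, 0, -17.7, 0.4],
    [0, 0, 0, 0, 0, -17.7, 0.4],
    [0, 0, 0, 0, 0, -17.7, -0.4],
    [0, 0, 0, 0, 0, -17.7, -0.4],
    [0, 0, 0, 0, 0, -17.7, -0.4],
    [0, 0, 0, 0, 0, -17.7, -0.4],
    [0, 0, 0, 0, 0, -17.7, -0.4],
    [0, 0, -30, 0, 0, -17.7, -0.4],
    [0, 0, -70, 0, 0, -17.7, -0.4],
    [0, 0, -110, 0, 0, -17.7, -0.4],
    [0, 0, -150, 0, 0, -17.7, -0.4]
  ]
}}

```text
clock: 22.27
ee_pos: [0.4637, -0.2503, 0.1736]
tool_rot: [[-0.017, 1.0, 0.007], [1.0, 0.017, 0.001], [0.001, 0.007, -1.0]]
contact_force: [1.0, -1.2, -0.5]
grip_width: 0.0329
finger_force: 20.2
```

Request:
{"method": "apply_moves", "body": {
  "targets": [
    [96, 181, 0, 0, 0, 0, -0.4],
    [96, 181, 0, 0, 0, 0, -0.4],
    [96, 181, 0, 0, 0, 0, -0.4],
    [96, 181, 0, 0, 0, 0, -0.4],
    [96, 181, 0, 0, 0, 0, -0.4],
    [96, 181, 0, 0, 0, 0, -0.4],
    [96, 181, 30, 0, 0, 0, -0.4],
    [96, 181, 60, 0, 0, 0, -0.4],
    [96, 181, 75, 0, 0, 0, -0.4],
    [96, 181, 75, 0, 0, 0, -0.4],
    [96, 181, 75, 0, 0, 0, -0.4],
    [96, 181, 75, 0, 0, 0, -0.4]
  ]
}}

```text
clock: 23.27
ee_pos: [0.6447, -0.1519, 0.1]
tool_rot: [[-0.016, 1.0, 0.009], [1.0, 0.016, 0.0], [0.0, 0.009, -1.0]]
contact_force: [0.1, -1.0, -0.3]
grip_width: 0.0326
finger_force: 20.3
```

```bash
python3 -c "
from h import *
plan([.6448,-.1518,.0715],0,True)"
```

```text
now shaker [   1.1 -276.5  100. ] t 23.27 w 32.6 F [ 0.1 -1.  -0.3] q7 -0.14
shift [ 0.1 -0.1 28.5] turn [ 0.5 -0.  -0.3] rows 0.7 0.1
```

Request:
{"method": "apply_moves", "body": {
  "targets": [
    [0, 0, 12, 0, 0, 0, -0.4],
    [0, 0, 22, 0, 0, 0, -0.4],
    [0, 0, 28.5, 0, 0, 0, -0.4],
    [0, 0, 28.5, 0, 0, 0, -0.4],
    [0, 0, 28.5, 0, 0, 0, -0.4],
    [0, 0, 28.5, 0, 0, 0, 0.4],
    [0, 0, 28.5, 0, 0, 0, 0.4],
    [0, 0, 28.5, 0, 0, 0, 0.4],
    [0, 0, -12, 0, 0, 0, 0.4],
    [0, 0, -50, 0, 0, 0, 0.4],
    [0, 0, -72, 0, 0, 0, 0.4]
  ]
}}

```text
clock: 24.18
ee_pos: [0.6444, -0.1516, 0.1745]
tool_rot: [[-0.017, 1.0, 0.01], [1.0, 0.017, 0.0], [0.0, 0.01, -1.0]]
contact_force: [1.9, -0.4, 0.2]
grip_width: 0.06
finger_force: 0.0
```

Request:
{"method": "apply_moves", "body": {
  "targets": [
    [-188, -205, 0, 0, 0, 90, 0.4],
    [-188, -205, 0, 0, 0, 90, 0.4],
    [-188, -205, 0, 0, 0, 90, 0.4],
    [-188, -205, 0, 0, 0, 90, 0.4],
    [-188, -205, 0, 0, 0, 90, 0.4],
    [-188, -205, 0, 0, 0, 90, 0.4],
    [-188, -205, 0, 0, 0, 90, 0.4],
    [-188, -205, 30, 0, 0, 90, 0.4],
    [-188, -205, 60, 0, 0, 90, 0.4],
    [-188, -205, 70, 0, 0, 90, 0.4],
    [-188, -205, 70, 0, 0, 90, 0.4],
    [-188, -205, 70, 0, 0, 90, 0.4]
  ]
}}

```text
clock: 25.18
ee_pos: [0.4412, -0.3428, 0.0978]
tool_rot: [[0.997, 0.081, 0.005], [0.081, -0.997, 0.002], [0.005, -0.002, -1.0]]
contact_force: [0.2, -0.7, 0.1]
grip_width: 0.06
finger_force: 0.0
```

Run:
```python
from h import *
plan([.4425,-.3433,.021],-90,True)
im=viewer.read_camera("scene"); cv2.imwrite("pics/scene7.png",im[:,:,::-1])
cv2.imwrite("pics/s7c.png",cv2.resize(im[140:260,300:460,::-1],(640,480),interpolation=cv2.INTER_CUBIC))
print(proj("scene",[.4425,-.3433,.039]))
```

```text
now shaker [-206.5 -462.7   97.8] t 25.18 w 60.0 F [ 0.2 -0.7  0.1] q7 -1.07
shift [ 0.8  0.8 76.8] turn [-0.1 -0.3  3.4] rows 1.8 0.5
[[427.03204677 205.57775786]]
```

View pics/s7c.png

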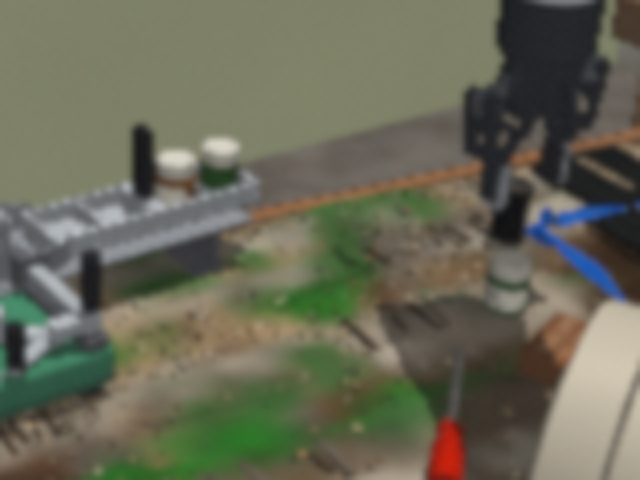

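Jars A and B stand in cells 0 and 1, and jar C at (510,280) is under the gripper as predicted. I centre C, regrip and lift.

Request:
{"method": "apply_moves", "body": {
  "targets": [
    [1, 1, 30, 0, 0, 3.4, 0.4],
    [1, 1, 60, 0, 0, 3.4, 0.4],
    [1, 1, 76, 0, 0, 3.4, 0.4],
    [1, 1, 76, 0, 0, 3.4, 0.4],
    [1, 1, 76, 0, 0, 3.4, -0.4],
    [1, 1, 76, 0, 0, 3.4, -0.4],
    [1, 1, 76, 0, 0, 3.4, -0.4],
    [1, 1, 76, 0, 0, 3.4, -0.4],
    [1, 1, 76, 0, 0, 3.4, -0.4]
  ]
}}

```text
clock: 25.98
ee_pos: [0.4447, -0.3449, 0.0247]
tool_rot: [[1.0, 0.028, 0.009], [0.028, -1.0, -0.002], [0.009, 0.002, -1.0]]
contact_force: [-0.1, 1.2, 7.1]
grip_width: 0.0332
finger_force: 20.6
```

Request:
{"method": "apply_moves", "body": {
  "targets": [
    [0, 0, 0, 0, 0, 0, 0.4],
    [0, 0, 0, 0, 0, 0, 0.4],
    [0, 0, 0, 0, 0, -90, 0.4],
    [0, 0, 0, 0, 0, -90, 0.4],
    [0, 0, 0, 0, 0, -90, 0.4],
    [0, 0, 0, 0, 0, -90, 0.4],
    [0, 0, 0, 0, 0, -90, 0.4],
    [0, 0, 0, 0, 0, -90, 0.4],
    [0, 0, 0, 0, 0, -90, 0.4],
    [0, 0, 0, 0, 0, -90, 0.4],
    [0, 0, 0, 0, 0, -90, 0.4],
    [0, 0, 0, 0, 0, -90, 0.4]
  ]
}}

```text
clock: 26.98
ee_pos: [0.4434, -0.3444, 0.023]
tool_rot: [[0.283, 0.959, 0.007], [0.959, -0.283, 0.0], [0.002, 0.006, -1.0]]
contact_force: [-0.3, -0.5, 0.3]
grip_width: 0.06
finger_force: 0.0
```

```bash
python3 -c "
from h import *
plan([.4425,-.3433,.021],0,True)"
```

```text
now shaker [-204.4 -464.4   23. ] t 26.98 w 60.0 F [-0.3 -0.5  0.3] q7 -0.05
shift [ 0.8 -1.1  2. ] turn [  0.4  -0.1 -17.7] rows 0.1 2.5
```

Request:
{"method": "apply_moves", "body": {
  "targets": [
    [0, 0, 0, 0, 0, -17.7, 0.4],
    [0, 0, 0, 0, 0, -17.7, 0.4],
    [0, 0, 0, 0, 0, -17.7, 0.4],
    [0, 0, 0, 0, 0, -17.7, -0.4],
    [0, 0, 0, 0, 0, -17.7, -0.4],
    [0, 0, 0, 0, 0, -17.7, -0.4],
    [0, 0, 0, 0, 0, -17.7, -0.4],
    [0, 0, 0, 0, 0, -17.7, -0.4],
    [0, 0, -30, 0, 0, -17.7, -0.4],
    [0, 0, -70, 0, 0, -17.7, -0.4],
    [0, 0, -110, 0, 0, -17.7, -0.4],
    [0, 0, -150, 0, 0, -17.7, -0.4]
  ]
}}

```text
clock: 27.98
ee_pos: [0.4423, -0.3436, 0.1745]
tool_rot: [[-0.016, 1.0, 0.006], [1.0, 0.016, 0.001], [0.001, 0.006, -1.0]]
contact_force: [1.1, -0.3, -0.4]
grip_width: 0.0328
finger_force: 20.2
```

Request:
{"method": "apply_moves", "body": {
  "targets": [
    [246, 205, 0, 0, 0, 0, -0.4],
    [246, 205, 0, 0, 0, 0, -0.4],
    [246, 205, 0, 0, 0, 0, -0.4],
    [246, 205, 0, 0, 0, 0, -0.4],
    [246, 205, 0, 0, 0, 0, -0.4],
    [246, 205, 0, 0, 0, 0, -0.4],
    [246, 205, 0, 0, 0, 0, -0.4],
    [246, 205, 0, 0, 0, 0, -0.4],
    [246, 205, 0, 0, 0, 0, -0.4],
    [246, 205, 0, 0, 0, 0, -0.4],
    [246, 205, 40, 0, 0, 0, -0.4],
    [246, 205, 70, 0, 0, 0, -0.4]
  ]
}}

```text
clock: 28.98
ee_pos: [0.6445, -0.0965, 0.1042]
tool_rot: [[-0.014, 1.0, 0.009], [1.0, 0.014, -0.001], [-0.001, 0.009, -1.0]]
contact_force: [-0.3, 0.2, -2.5]
grip_width: 0.0327
finger_force: 20.3
```

Request:
{"method": "apply_moves", "body": {
  "targets": [
    [0, 0, 4, 0, 0, 0, -0.4],
    [0, 0, 4, 0, 0, 0, -0.4],
    [0, 0, 4, 0, 0, 0, -0.4],
    [0, 0, 4, 0, 0, 0, -0.4]
  ]
}}

```text
clock: 29.32
ee_pos: [0.6452, -0.0956, 0.103]
tool_rot: [[-0.015, 1.0, 0.01], [1.0, 0.015, -0.0], [-0.0, 0.01, -1.0]]
contact_force: [-0.5, -0.2, 0.4]
grip_width: 0.0333
finger_force: 20.3
```

```bash
python3 -c "
from h import *
plan([.6438,-.0948,.072],0,True)"
```

```text
now shaker [   2.9 -220.2  103. ] t 29.32 w 33.3 F [-0.5 -0.2  0.4] q7 -0.25
shift [ 0.8 -1.7 31. ] turn [ 0.6  0.  -0.4] rows 0.7 0.1
```

Request:
{"method": "apply_moves", "body": {
  "targets": [
    [0.8, -1.7, 12, 0, 0, 0, -0.4],
    [0.8, -1.7, 24, 0, 0, 0, -0.4],
    [0.8, -1.7, 31, 0, 0, 0, -0.4],
    [0.8, -1.7, 31, 0, 0, 0, -0.4],
    [0.8, -1.7, 31, 0, 0, 0, -0.4],
    [0.8, -1.7, 31, 0, 0, 0, 0.4],
    [0.8, -1.7, 31, 0, 0, 0, 0.4],
    [0.8, -1.7, 31, 0, 0, 0, 0.4],
    [0.8, -1.7, -10, 0, 0, 0, 0.4],
    [0.8, -1.7, -50, 0, 0, 0, 0.4],
    [0.8, -1.7, -90, 0, 0, 0, 0.4]
  ]
}}

```text
clock: 30.23
ee_pos: [0.641, -0.0941, 0.1911]
tool_rot: [[-0.017, 1.0, 0.005], [1.0, 0.017, 0.001], [0.001, 0.005, -1.0]]
contact_force: [1.1, -0.1, 1.0]
grip_width: 0.0598
finger_force: 0.0
```

Request:
{"method": "apply_moves", "body": {
  "targets": [
    [451, -54, 0, 0, 0, -90, 0.4],
    [451, -54, 0, 0, 0, -90, 0.4],
    [451, -54, 0, 0, 0, -90, 0.4],
    [451, -54, 0, 0, 0, -90, 0.4],
    [451, -54, 0, 0, 0, -90, 0.4],
    [451, -54, 0, 0, 0, -90, 0.4],
    [451, -54, 0, 0, 0, -90, 0.4],
    [451, -54, 0, 0, 0, -90, 0.4],
    [451, -54, 0, 0, 0, -90, 0.4],
    [451, -54, 0, 0, 0, -90, 0.4],
    [451, -54, 0, 0, 0, -90, 0.4],
    [451, -54, 0, 0, 0, -90, 0.4]
  ]
}}

```text
clock: 31.23
ee_pos: [0.5742, 0.3658, 0.1899]
tool_rot: [[-0.999, 0.035, 0.004], [0.035, 0.999, 0.004], [-0.004, 0.005, -1.0]]
contact_force: [-1.3, 1.1, -0.1]
grip_width: 0.06
finger_force: 0.0
```

Run:
```python
from h import *
plan([.5825,.3555,.1],90,True)
im=viewer.read_camera("scene"); cv2.imwrite("pics/scene8.png",im[:,:,::-1])
cv2.imwrite("pics/s8c.png",cv2.resize(im[150:300,170:370,::-1],(800,600),interpolation=cv2.INTER_CUBIC))
print(proj("scene",[[.5825,.3555,.039]]))
```

```text
now shaker [-57.7 242.7 189.9] t 31.23 w 60.0 F [-1.3  1.1 -0.1] q7 0.5
shift [ -8.3 -10.4  89.9] turn [ 0.3  0.2 -3.3] rows 2.2 0.5
[[195.54661692 247.51100744]]
```

View pics/s8c.png

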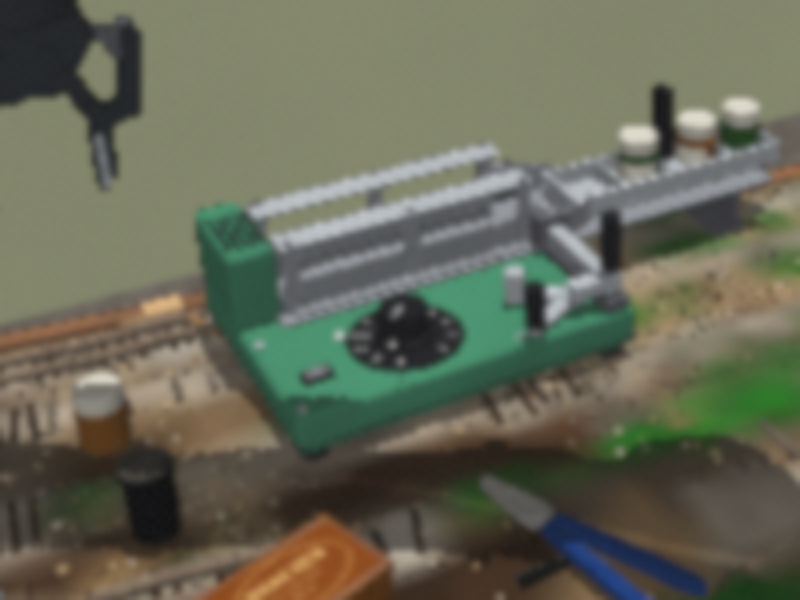

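Three jars stand in cells 0–2, with cell 3 free at (585,185). Jar D's cap at (100,393) matches the prediction. I go to it.

Request:
{"method": "apply_moves", "body": {
  "targets": [
    [-8, -9, 30, 0, 0, -3.3, 0.4],
    [-8, -9, 60, 0, 0, -3.3, 0.4],
    [-8, -9, 90, 0, 0, -3.3, 0.4],
    [-8, -9, 90, 0, 0, -3.3, 0.4],
    [-8, -9, 90, 0, 0, -3.3, 0.4],
    [-8, -9, 90, 0, 0, -3.3, 0.4]
  ]
}}

```text
clock: 31.78
ee_pos: [0.5891, 0.3467, 0.1021]
tool_rot: [[-1.0, -0.001, 0.008], [-0.001, 1.0, 0.002], [-0.008, 0.002, -1.0]]
contact_force: [0.7, 0.5, 2.0]
grip_width: 0.06
finger_force: 0.0
```

Run:
```python
from h import *
plan([.5825,.3555,.022],90,True)
```

```text
now shaker [-43.2 223.2 102.1] t 31.78 w 60.0 F [0.7 0.5 2. ] q7 0.52
shift [ 7.2  8.7 80. ] turn [ 0.1  0.5 -1.2] rows 1.9 0.2
```

Request:
{"method": "apply_moves", "body": {
  "targets": [
    [7, 8.5, 0, 0, 0, -1, 0.4],
    [7, 8.5, 0, 0, 0, -1, 0.4],
    [7, 8.5, 20, 0, 0, -1, 0.4],
    [7, 8.5, 50, 0, 0, -1, 0.4],
    [7, 8.5, 79, 0, 0, -1, 0.4],
    [7, 8.5, 79, 0, 0, -1, 0.4],
    [7, 8.5, 79, 0, 0, -1, -0.4],
    [7, 8.5, 79, 0, 0, -1, -0.4],
    [7, 8.5, 79, 0, 0, -1, -0.4],
    [7, 8.5, 79, 0, 0, -1, -0.4],
    [7, 8.5, 79, 0, 0, -1, -0.4]
  ]
}}

```text
clock: 32.7
ee_pos: [0.5828, 0.3564, 0.0241]
tool_rot: [[-1.0, -0.021, 0.01], [-0.021, 1.0, 0.003], [-0.01, 0.003, -1.0]]
contact_force: [-1.6, 0.7, 7.3]
grip_width: 0.033
finger_force: 20.7
```

Request:
{"method": "apply_moves", "body": {
  "targets": [
    [0, 0, 0, 0, 0, 0, 0.4],
    [0, 0, 0, 0, 0, 0, 0.4],
    [0, 0, 0, 0, 0, 90, 0.4],
    [0, 0, 0, 0, 0, 90, 0.4],
    [0, 0, 0, 0, 0, 90, 0.4],
    [0, 0, 0, 0, 0, 90, 0.4],
    [0, 0, 0, 0, 0, 90, 0.4],
    [0, 0, 0, 0, 0, 90, 0.4],
    [0, 0, 0, 0, 0, 90, 0.4],
    [0, 0, 0, 0, 0, 90, 0.4],
    [0, 0, 0, 0, 0, 90, 0.4],
    [0, 0, 0, 0, 0, 90, 0.4]
  ]
}}

```text
clock: 33.7
ee_pos: [0.5821, 0.3548, 0.0214]
tool_rot: [[-0.329, 0.944, 0.007], [0.944, 0.329, 0.0], [-0.002, 0.007, -1.0]]
contact_force: [-0.5, 0.4, -0.2]
grip_width: 0.0598
finger_force: 0.0
```

```bash
python3 -c "
from h import *
plan([.5825,.3555,.022],0,True)"
```

```text
now shaker [-50.  231.4  21.4] t 33.7 w 59.8 F [-0.5  0.4 -0.2] q7 -0.68
shift [ 0.6  0.6 -0.6] turn [ 0.4  0.1 17.9] rows 0.0 2.5
```

Request:
{"method": "apply_moves", "body": {
  "targets": [
    [0, 0, 0, 0, 0, 17.9, 0.4],
    [0, 0, 0, 0, 0, 17.9, 0.4],
    [0, 0, 0, 0, 0, 17.9, 0.4],
    [0, 0, 0, 0, 0, 17.9, -0.4],
    [0, 0, 0, 0, 0, 17.9, -0.4],
    [0, 0, 0, 0, 0, 17.9, -0.4],
    [0, 0, 0, 0, 0, 17.9, -0.4],
    [0, 0, 0, 0, 0, 17.9, -0.4],
    [0, 0, -30, 0, 0, 17.9, -0.4],
    [0, 0, -70, 0, 0, 17.9, -0.4],
    [0, 0, -110, 0, 0, 17.9, -0.4],
    [0, 0, -150, 0, 0, 17.9, -0.4]
  ]
}}

```text
clock: 34.7
ee_pos: [0.5806, 0.3546, 0.1723]
tool_rot: [[-0.03, 1.0, 0.006], [1.0, 0.03, 0.0], [-0.0, 0.006, -1.0]]
contact_force: [1.2, 0.4, -1.1]
grip_width: 0.0332
finger_force: 20.2
```

Request:
{"method": "apply_moves", "body": {
  "targets": [
    [-404, 53, -20, 0, 0, 0, -0.4],
    [-404, 53, -20, 0, 0, 0, -0.4],
    [-404, 53, -20, 0, 0, 0, -0.4],
    [-404, 53, -20, 0, 0, 0, -0.4],
    [-404, 53, -20, 0, 0, 0, -0.4],
    [-404, 53, -20, 0, 0, 0, -0.4],
    [-404, 53, -20, 0, 0, 0, -0.4],
    [-404, 53, -20, 0, 0, 0, -0.4],
    [-404, 53, -20, 0, 0, 0, -0.4],
    [-404, 53, -20, 0, 0, 0, -0.4],
    [-404, 53, -20, 0, 0, 0, -0.4],
    [-404, 53, -20, 0, 0, 0, -0.4]
  ]
}}

```text
clock: 35.7
ee_pos: [0.6456, -0.0513, 0.1907]
tool_rot: [[-0.023, 1.0, 0.006], [1.0, 0.023, -0.0], [-0.0, 0.006, -1.0]]
contact_force: [-0.4, 0.7, -1.1]
grip_width: 0.0331
finger_force: 20.2
```

Request:
{"method": "apply_moves", "body": {
  "targets": [
    [0, 0, 40, 0, 0, 0, -0.4],
    [0, 0, 80, 0, 0, 0, -0.4],
    [0, 0, 90, 0, 0, 0, -0.4],
    [0, 0, 90, 0, 0, 0, -0.4],
    [0, 0, 90, 0, 0, 0, -0.4],
    [0, 0, 90, 0, 0, 0, -0.4]
  ]
}}

```text
clock: 36.2
ee_pos: [0.6475, -0.0463, 0.1043]
tool_rot: [[-0.03, 0.999, 0.01], [1.0, 0.03, 0.001], [0.0, 0.01, -1.0]]
contact_force: [-0.4, 0.4, -0.1]
grip_width: 0.0334
finger_force: 20.3
```

```bash
python3 -c "
from h import *
plan([.6429,-.0488,.071],0,True)"
```

```text
now shaker [   6.4 -170.9  104.3] t 36.2 w 33.4 F [-0.4  0.4 -0.1] q7 -0.3
shift [-2.4 -5.  33.2] turn [ 0.6 -0.   0.4] rows 0.8 0.1
```

Request:
{"method": "apply_moves", "body": {
  "targets": [
    [-2.4, -5, 0, 0, 0, 0, -0.4],
    [-2.4, -5, 12, 0, 0, 0, -0.4],
    [-2.4, -5, 24, 0, 0, 0, -0.4],
    [-2.4, -5, 33, 0, 0, 0, -0.4],
    [-2.4, -5, 33, 0, 0, 0, -0.4],
    [-2.4, -5, 33, 0, 0, 0, -0.4],
    [-2.4, -5, 33, 0, 0, 0, 0.4],
    [-2.4, -5, 33, 0, 0, 0, 0.4],
    [-2.4, -5, 33, 0, 0, 0, 0.4],
    [-2.4, -5, -7, 0, 0, 0, 0.4],
    [-2.4, -5, -45, 0, 0, 0, 0.4],
    [-2.4, -5, -85, 0, 0, 0, 0.4]
  ]
}}

```text
clock: 37.2
ee_pos: [0.6399, -0.0499, 0.1871]
tool_rot: [[-0.029, 1.0, 0.005], [1.0, 0.029, 0.001], [0.001, 0.005, -1.0]]
contact_force: [0.9, -0.8, 0.2]
grip_width: 0.0597
finger_force: 0.0
```

Request:
{"method": "apply_moves", "body": {
  "targets": [
    [-35, 0, 0, 0, 0, 0, 0.3],
    [-74, 0, 0, 0, 0, 0, 0.3],
    [-74, 0, 0, 0, 0, 0, 0.3],
    [-74, 0, 0, 0, 0, 0, 0.3],
    [-74, 0, 0, 0, 0, 0, 0.3],
    [-74, 0, 0, 0, 0, 0, 0.3]
  ]
}}

```text
clock: 37.7
ee_pos: [0.6426, -0.1224, 0.1864]
tool_rot: [[-0.031, 1.0, 0.007], [1.0, 0.031, 0.001], [0.001, 0.007, -1.0]]
contact_force: [0.5, 1.3, -0.0]
grip_width: 0.0553
finger_force: 0.0
```

Run:
```python
from h import *
plan([.6443,-.1233,.108],0,True)
im=viewer.read_camera("scene"); cv2.imwrite("pics/s9c.png",cv2.resize(im[140:240,270:400,::-1],(780,600),interpolation=cv2.INTER_CUBIC))
```

```text
now shaker [-2.000e-01 -2.469e+02  1.864e+02] t 37.7 w 55.3 F [ 0.5  1.3 -0. ] q7 -0.14
shift [-1.1  1.1 78.4] turn [ 0.4 -0.1  0.5] rows 1.9 0.1
```

View pics/s9c.png

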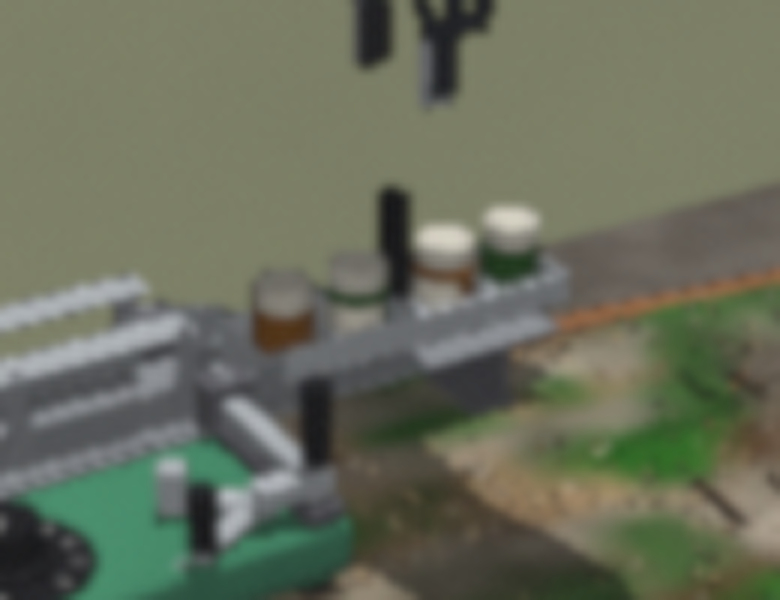

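All four jars stand in their cells, caps at (284,290), (360,275), (445,245) and (512,225), with the handle at (393,240) under the gripper. I grip the handle.

Request:
{"method": "apply_moves", "body": {
  "targets": [
    [-1, 1, 30, 0, 0, 0.5, 0.3],
    [-1, 1, 60, 0, 0, 0.5, 0.3],
    [-1, 1, 77, 0, 0, 0.5, 0.3],
    [-1, 1, 77, 0, 0, 0.5, 0.3],
    [-1, 1, 77, 0, 0, 0.5, 0.3],
    [-1, 1, 77, 0, 0, 0.5, -0.8],
    [-1, 1, 77, 0, 0, 0.5, -0.8],
    [-1, 1, 77, 0, 0, 0.5, -0.8],
    [-1, 1, 77, 0, 0, 0.5, -0.8],
    [-1, 1, 77, 0, 0, 0.5, -0.8]
  ],
  "squeeze": 40
}}

```text
clock: 38.58
ee_pos: [0.6449, -0.1245, 0.1116]
tool_rot: [[-0.02, 1.0, 0.009], [1.0, 0.02, -0.0], [-0.0, 0.009, -1.0]]
contact_force: [-4.1, 0.6, 6.8]
grip_width: 0.0228
finger_force: 39.7
```

Run:
```python
from h import *
plan([.6395,.1179,.108],0,True); s=telemetry.state(); print(s["ee_pos"],s["tool_rot"].round(3))
```

```text
now shaker [   2.  -249.1  111.6] t 38.58 w 22.8 F [-4.1  0.6  6.8] q7 -0.18
shift [242.5  -0.5   3.5] turn [ 0.5  0.  -0.1] rows 5.8 0.1
[ 0.64492381 -0.1245126   0.11155222] [[-0.02   1.     0.009]
 [ 1.     0.02  -0.   ]
 [-0.     0.009 -1.   ]]
```

Request:
{"method": "apply_moves", "body": {
  "targets": [
    [3, 0, 0, 0, 0, 0, -0.8],
    [9, 0, 0, 0, 0, 0, -0.8],
    [18, 0, 0, 0, 0, 0, -0.8],
    [29, 0, 0, 0, 0, 0, -0.8],
    [40, 0, 0, 0, 0, 0, -0.8],
    [52, -0.5, 0, 0, 0, 0, -0.8],
    [64, -0.5, 0, 0, 0, 0, -0.8],
    [76, -0.5, 0, 0, 0, 0, -0.8],
    [88, -0.5, 0, 0, 0, 0, -0.8],
    [100, -0.5, 0, 0, 0, 0, -0.8],
    [110, -0.5, 0, 0, 0, 0, -0.8],
    [116, -0.5, 0, 0, 0, 0, -0.8]
  ]
}}

```text
clock: 39.58
ee_pos: [0.6427, -0.0092, 0.1114]
tool_rot: [[-0.019, 1.0, 0.01], [1.0, 0.019, -0.002], [-0.002, 0.01, -1.0]]
contact_force: [-0.2, -6.7, 7.7]
grip_width: 0.023
finger_force: 39.8
```

Run:
```python
from h import *
plan([.6395,.1179,.108],0,True)
im=viewer.read_camera("scene"); cv2.imwrite("pics/s10c.png",cv2.resize(im[140:240,250:380,::-1],(780,600),interpolation=cv2.INTER_CUBIC))
```

```text
now shaker [   2.4 -133.8  111.4] t 39.58 w 23.0 F [-0.2 -6.7  7.7] q7 -0.37
shift [127.2  -0.8   3.2] turn [ 0.6  0.1 -0.2] rows 3.1 0.1
```

Request:
{"method": "apply_moves", "body": {
  "targets": [
    [5, 0, 0, 0, 0, 0, -0.8],
    [14, 0, 0, 0, 0, 0, -0.8],
    [26, 0, 0, 0, 0, 0, -0.8],
    [38, 0, 0, 0, 0, 0, -0.8],
    [50, 0, 0, 0, 0, 0, -0.8],
    [62, -0.5, 0, 0, 0, 0, -0.8],
    [74, -0.5, 0, 0, 0, 0, -0.8],
    [86, -0.5, 0, 0, 0, 0, -0.8],
    [98, -0.5, 0, 0, 0, 0, -0.8],
    [110, -0.5, 0, 0, 0, 0, -0.8],
    [118, -0.5, 0, 0, 0, 0, -0.8],
    [123, -0.5, 0, 0, 0, 0, -0.8]
  ]
}}

```text
clock: 40.63
ee_pos: [0.6398, 0.1134, 0.1114]
tool_rot: [[-0.019, 1.0, 0.01], [1.0, 0.019, -0.002], [-0.002, 0.01, -1.0]]
contact_force: [-1.6, -8.6, 9.4]
grip_width: 0.0229
finger_force: 40.0
```

Request:
{"method": "apply_moves", "body": {
  "targets": [
    [2, 0, 0, 0, 0, 0, -0.8],
    [4, 0, 0, 0, 0, 0, -0.8],
    [6, 0, 0, 0, 0, 0, -0.8],
    [6, 0, 0, 0, 0, 0, -0.8]
  ]
}}

```text
clock: 40.97
ee_pos: [0.6399, 0.1182, 0.1114]
tool_rot: [[-0.018, 1.0, 0.01], [1.0, 0.018, -0.002], [-0.002, 0.01, -1.0]]
contact_force: [-0.0, -5.5, 8.8]
grip_width: 0.023
finger_force: 40.0
```

Run:
```python
from h import *
plan([.6395,.1179,.108],0,True)
im=viewer.read_camera("scene"); cv2.imwrite("pics/scene11.png",im[:,:,::-1]); cv2.imwrite("pics/s11c.png",cv2.resize(im[150:270,210:370,::-1],(800,600),interpolation=cv2.INTER_CUBIC))
```

```text
now shaker [  2.5  -6.4 111.4] t 40.97 w 23.0 F [-0.  -5.5  8.8] q7 -0.57
shift [-0.3 -0.5  3.4] turn [ 0.6  0.1 -0.3] rows 0.1 0.1
```

View pics/s11c.png

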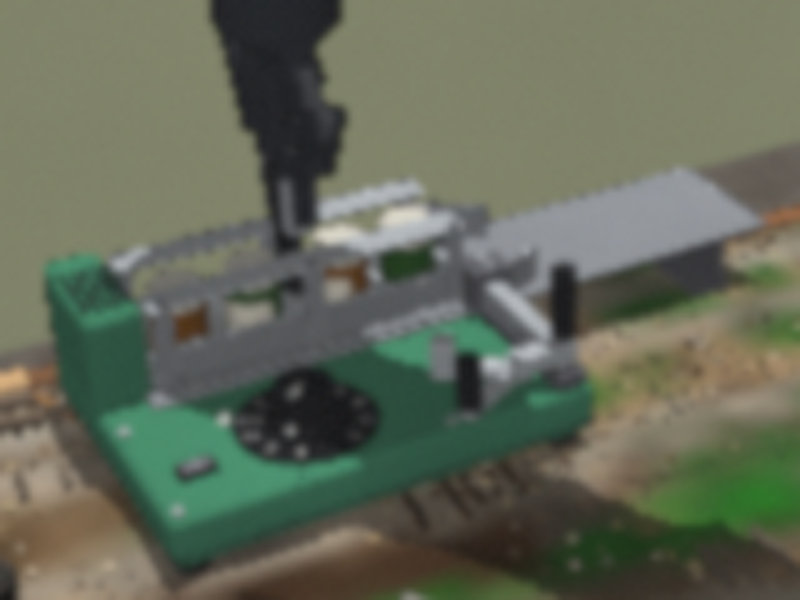

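The loaded tray is in the channel with all four jars in view. The stop has not been felt yet, so I push on until the force rises.

Request:
{"method": "apply_moves", "body": {
  "targets": [
    [1.5, 0, 0, 0, 0, 0, -0.8],
    [3, 0, 0, 0, 0, 0, -0.8],
    [4.5, 0, 0, 0, 0, 0, -0.8],
    [6, 0, 0, 0, 0, 0, -0.8],
    [6, 0, 0, 0, 0, 0, -0.8]
  ]
}}

```text
clock: 41.43
ee_pos: [0.6405, 0.1196, 0.1114]
tool_rot: [[-0.014, 1.0, 0.01], [1.0, 0.014, -0.008], [-0.008, 0.01, -1.0]]
contact_force: [-2.5, -16.4, 12.2]
grip_width: 0.023
finger_force: 40.5
```

Request:
{"method": "apply_moves", "body": {
  "targets": [
    [-5, 0, 0, 0, 0, 0, -0.8],
    [-5, 0, 0, 0, 0, 0, 0.3],
    [-5, 0, 0, 0, 0, 0, 0.3],
    [-5, 0, 0, 0, 0, 0, 0.3],
    [-5, 0, -40, 0, 0, 0, 0.3],
    [-5, 0, -80, 0, 0, 0, 0.1],
    [-5, 0, -90, 0, 0, 0, 0.0]
  ]
}}

```text
clock: 42.02
ee_pos: [0.639, 0.1234, 0.2058]
tool_rot: [[-0.022, 1.0, 0.013], [1.0, 0.022, 0.003], [0.003, 0.013, -1.0]]
contact_force: [1.0, 1.6, 1.4]
grip_width: 0.0428
finger_force: 0.0
```

Request:
{"method": "apply_moves", "body": {
  "targets": [
    [-107, -139, 0, 0, 0, 90, 0.0],
    [-107, -139, 0, 0, 0, 90, 0.0],
    [-107, -139, 0, 0, 0, 90, 0.0],
    [-107, -139, 0, 0, 0, 90, 0.0],
    [-107, -139, 0, 0, 0, 90, 0.0],
    [-107, -139, 0, 0, 0, 90, 0.0],
    [-107, -139, 0, 0, 0, 90, 0.0],
    [-107, -139, 0, 0, 0, 90, 0.0],
    [-107, -139, 0, 0, 0, 90, 0.0],
    [-107, -139, 0, 0, 0, 90, 0.0],
    [-107, -139, 0, 0, 0, 90, 0.0],
    [-107, -139, 0, 0, 0, 90, 0.0]
  ]
}}

```text
clock: 43.02
ee_pos: [0.5006, 0.0122, 0.1984]
tool_rot: [[0.996, 0.086, 0.007], [0.086, -0.996, 0.001], [0.007, -0.0, -1.0]]
contact_force: [0.8, -0.6, 0.4]
grip_width: 0.0429
finger_force: 0.0
```

Run:
```python
from h import *
plan([.5031,.0085,.083],-90,True)
c="top"; im=viewer.read_camera(c); cv2.imwrite("pics/top12.png",im[:,:,::-1])
```

```text
now shaker [-139.2 -109.2  198.4] t 43.02 w 42.9 F [ 0.8 -0.6  0.4] q7 -1.7
shift [  1.4   3.9 115.4] turn [-0.  -0.4  3.7] rows 2.8 0.5
```

Request:
{"method": "apply_moves", "body": {
  "targets": [
    [1.5, 4, 35, 0, 0, 3.7, 0.0],
    [1.5, 4, 70, 0, 0, 3.7, 0.0],
    [1.5, 4, 100, 0, 0, 3.7, 0.0],
    [1.5, 4, 113, 0, 0, 3.7, 0.0],
    [1.5, 4, 113, 0, 0, 3.7, 0.0],
    [1.5, 4, 113, 0, 0, 3.7, -0.95],
    [1.5, 4, 113, 0, 0, 3.7, -0.95],
    [1.5, 4, 113, 0, 0, 3.7, -0.95],
    [1.5, 4, 113, 0, 0, 3.7, -0.95],
    [1.5, 4, 113, 0, 0, 3.7, -0.95]
  ]
}}

```text
clock: 43.9
ee_pos: [0.5046, 0.0085, 0.0871]
tool_rot: [[1.0, 0.028, 0.01], [0.028, -1.0, 0.001], [0.01, -0.001, -1.0]]
contact_force: [-0.7, 4.2, 6.3]
grip_width: 0.0147
finger_force: 39.8
```

Request:
{"method": "apply_moves", "body": {
  "targets": [
    [7, 0, 0, 0, 0, 0, -0.95],
    [14, 0, 0, 0, 0, 0, -0.95],
    [21, 0, 0, 0, 0, 0, -0.95],
    [28, 0, 0, 0, 0, 0, -0.95],
    [35, 0, 0, 0, 0, 0, -0.95],
    [42, 0, 0, 0, 0, 0, -0.95],
    [49, 0, 0, 0, 0, 0, -0.95],
    [56, 0, 0, 0, 0, 0, -0.95],
    [62, 0, 0, 0, 0, 0, -0.95],
    [67, 0, 0, 0, 0, 0, -0.95],
    [70, 0, 0, 0, 0, 0, -0.95],
    [72, 0, 0, 0, 0, 0, -0.95]
  ]
}}

```text
clock: 44.9
ee_pos: [0.5762, 0.0102, 0.0871]
tool_rot: [[1.0, 0.027, 0.008], [0.027, -1.0, 0.001], [0.008, -0.001, -1.0]]
contact_force: [-2.4, 3.9, 5.0]
grip_width: 0.0146
finger_force: 39.9
```

Request:
{"method": "apply_moves", "body": {
  "targets": [
    [1, 0, 0, 0, 0, 0, -0.95],
    [2, 0, 0, 0, 0, 0, -0.95],
    [3, 0, 0, 0, 0, 0, -0.95],
    [3, 0, 0, 0, 0, 0, -0.95]
  ]
}}

```text
clock: 45.23
ee_pos: [0.5767, 0.0102, 0.0871]
tool_rot: [[1.0, 0.028, 0.003], [0.028, -1.0, -0.0], [0.003, 0.0, -1.0]]
contact_force: [-14.1, 2.9, 14.8]
grip_width: 0.0149
finger_force: 40.8
```

Request:
{"method": "apply_moves", "body": {
  "targets": [
    [0, 0, 0, 0, 0, 0, 0.0],
    [0, 0, 0, 0, 0, 0, 0.0],
    [0, 0, -40, 0, 0, 0, 0.0],
    [0, 0, -80, 0, 0, 0, 0.0],
    [-40, -20, -85, 0, 0, -90, 0.0],
    [-83, -66, -85, 0, 0, -90, 0.0],
    [-83, -66, -85, 0, 0, -90, 0.0],
    [-83, -66, -85, 0, 0, -90, 0.0],
    [-83, -66, -85, 0, 0, -90, 0.0],
    [-83, -66, -85, 0, 0, -90, 0.0],
    [-83, -66, -85, 0, 0, -90, 0.0],
    [-83, -66, -85, 0, 0, -90, 0.0]
  ]
}}

```text
clock: 46.23
ee_pos: [0.4937, 0.0724, 0.1708]
tool_rot: [[0.513, 0.858, 0.008], [0.858, -0.513, -0.001], [0.004, 0.007, -1.0]]
contact_force: [1.2, -0.7, 0.0]
grip_width: 0.0426
finger_force: 0.0
```

Run:
```python
from h import *
plan([.4937,.0743,.060],0,True)
```

```text
now shaker [-144.8  -48.9  170.8] t 46.23 w 42.6 F [ 1.2 -0.7  0. ] q7 -0.95
shift [  1.3  -1.8 110.8] turn [  0.5  -0.1 -32.2] rows 2.7 4.5
```

Request:
{"method": "apply_moves", "body": {
  "targets": [
    [1.3, -1.8, 0, 0, 0, -32.2, 0.0],
    [1.3, -1.8, 0, 0, 0, -32.2, 0.0],
    [1.3, -1.8, 0, 0, 0, -32.2, 0.0],
    [1.3, -1.8, 30, 0, 0, -32.2, 0.0],
    [1.3, -1.8, 70, 0, 0, -32.2, 0.0],
    [1.3, -1.8, 109, 0, 0, -32.2, 0.0],
    [1.3, -1.8, 109, 0, 0, -32.2, 0.0],
    [1.3, -1.8, 109, 0, 0, -32.2, -0.9],
    [1.3, -1.8, 109, 0, 0, -32.2, -0.9],
    [1.3, -1.8, 109, 0, 0, -32.2, -0.9],
    [1.3, -1.8, 109, 0, 0, -32.2, -0.9],
    [1.3, -1.8, 109, 0, 0, -32.2, -0.9]
  ],
  "squeeze": 25
}}

```text
clock: 47.23
ee_pos: [0.4946, 0.0758, 0.0637]
tool_rot: [[-0.018, 1.0, 0.011], [1.0, 0.018, 0.0], [0.0, 0.011, -1.0]]
contact_force: [0.1, 1.8, 7.7]
grip_width: 0.0147
finger_force: 25.9
```

Request:
{"method": "apply_moves", "body": {
  "targets": [
    [2.5, 6, 0, 0, 0, 0, -0.9],
    [4.5, 12, 0, 0, 0, 0, -0.9],
    [6, 19, 0, 0, 0, 0, -0.9],
    [6.5, 25, 0, 0, 0, 0, -0.9],
    [6, 32, 0, 0, 0, 0, -0.9],
    [4.5, 38, 0, 0, 0, 0, -0.9],
    [2, 44, 0, 0, 0, 0, -0.9],
    [-0.5, 49, 0, 0, 0, 0, -0.9],
    [-1.5, 51, 0, 0, 0, 0, -0.9],
    [-2, 52, 0, 0, 0, 0, -0.9],
    [-2, 52, 0, 0, 0, 0, -0.9]
  ]
}}

```text
clock: 48.15
ee_pos: [0.5432, 0.0751, 0.063]
tool_rot: [[-0.019, 1.0, 0.004], [1.0, 0.019, -0.0], [-0.0, 0.004, -1.0]]
contact_force: [-13.6, 0.4, 13.3]
grip_width: 0.0147
finger_force: 27.0
```

Run:
```python
from h import *
plan([.543,.0728,.06],0,True)
```

```text
now shaker [-95.2 -47.3  63. ] t 48.15 w 14.7 F [-13.6   0.4  13.3] q7 -0.56
shift [-2.3 -0.2  3. ] turn [ 0.2  0.  -0.2] rows 0.1 0.0
```

The force at the stop and the position (x 0.5432, against 0.543 at the start) say the pawl is locked. I release and rise, and look at the dial in the first, unobstructed picture.

Request:
{"method": "apply_moves", "body": {
  "targets": [
    [0, -3, 0, 0, 0, 0, -0.9],
    [0, -3, 0, 0, 0, 0, 0.0],
    [0, -3, 0, 0, 0, 0, 0.0],
    [0, -3, -40, 0, 0, 0, 0.0],
    [0, -3, -80, 0, 0, 0, 0.0],
    [0, -3, -120, 0, 0, 0, 0.4],
    [0, -3, -120, 0, 0, 0, 0.4],
    [0, -3, -120, 0, 0, 0, 0.4]
  ]
}}

```text
clock: 48.82
ee_pos: [0.543, 0.0741, 0.1848]
tool_rot: [[-0.017, 1.0, 0.012], [1.0, 0.017, -0.0], [-0.0, 0.012, -1.0]]
contact_force: [-1.1, -1.0, -0.3]
grip_width: 0.06
finger_force: 0.0
```

Run:
```python
from h import *
plan([.539,.152,.16],0,True)
a=cv2.imread("pics/top0.png"); b=cv2.imread("pics/scene0.png")
# rectify top view onto plane z=.045 around dial: 6 px per mm... 
def rect(im,c,z,ctr,half=.036,n=400):
    g=np.linspace(-half,half,n); P=np.array([[ctr[0]-v, ctr[1]-u, z] for v in g for u in g]); m=proj(c,P).astype(np.float32).reshape(n,n,2)
    return cv2.remap(im,m[...,0],m[...,1],cv2.INTER_CUBIC)
o=np.hstack([rect(a,"top",.043,(.5385,.1515)),rect(b,"scene",.043,(.5385,.1515))])
for k in (0,400): cv2.circle(o,(k+200,200),3,(0,0,255),-1)
cv2.imwrite("pics/dial.png",o)
```

```text
now shaker [-95.4 -48.2 184.8] t 48.82 w 60.0 F [-1.1 -1.  -0.3] q7 -0.47
shift [77.9 -3.  24.7] turn [ 0.7  0.  -0.3] rows 2.0 0.1
```

View pics/dial.png

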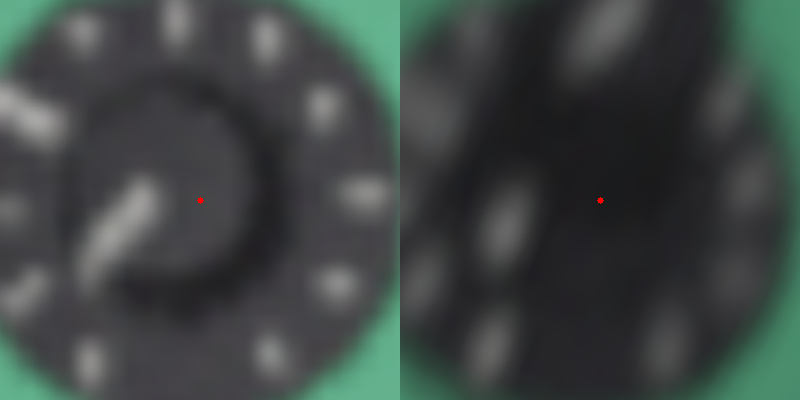

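The rectified dial shows the first mark at (90,365) and the next at (22,292) and (8,208). The long mark with the stud is at (30,110). The pointer runs from (150,190) to (85,275), about 8–9° past the first mark, so it needs about +81° clockwise. I go over the dial.

Request:
{"method": "apply_moves", "body": {
  "targets": [
    [40, -0.6, 0, 0, 0, 0, 0.15],
    [81, -0.6, 0, 0, 0, 0, 0.15],
    [81, -0.6, 40, 0, 0, 0, 0.15],
    [81, -0.6, 80, 0, 0, 0, 0.15],
    [81, -0.6, 80, 0, 0, 0, 0.15],
    [81, -0.6, 80, 0, 0, 0, 0.15],
    [81, -0.6, 80, 0, 0, 0, 0.15]
  ]
}}

```text
clock: 49.4
ee_pos: [0.5403, 0.1548, 0.103]
tool_rot: [[-0.017, 1.0, 0.007], [1.0, 0.017, 0.001], [0.0, 0.007, -1.0]]
contact_force: [0.7, -0.0, 0.5]
grip_width: 0.0493
finger_force: 0.0
```

Run:
```python
from h import *
plan([.541,.155,.050],0,True)
```

```text
now shaker [-96.3  32.5 103. ] t 49.4 w 49.3 F [ 0.7 -0.   0.5] q7 -0.68
shift [ 0.1  0.3 53. ] turn [ 0.4 -0.  -0.3] rows 1.3 0.1
```

Request:
{"method": "apply_moves", "body": {
  "targets": [
    [0, 0, 25, 0, 0, 0, 0.15],
    [0, 0, 45, 0, 0, 0, 0.15],
    [0, 0, 52, 0, 0, 0, 0.15],
    [0, 0, 52, 0, 0, 0, 0.15],
    [0, 0, 52, 0, 0, 0, -0.4],
    [0, 0, 52, 0, 0, 0, -0.4],
    [0, 0, 52, 0, 0, 0, -0.4],
    [0, 0, 52, 0, 0, 0, -0.4],
    [0, 0, 52, 0, 0, 0, -0.4]
  ]
}}

```text
clock: 50.15
ee_pos: [0.538, 0.1554, 0.0516]
tool_rot: [[-0.019, 1.0, 0.004], [1.0, 0.019, -0.001], [-0.001, 0.004, -1.0]]
contact_force: [-12.7, -3.4, 9.2]
grip_width: 0.033
finger_force: 25.0
```

Request:
{"method": "apply_moves", "body": {
  "targets": [
    [0, 0, 0, 0, 0, 7, -0.4],
    [0, 0, 0, 0, 0, 14, -0.4],
    [0, 0, 0, 0, 0, 21, -0.4],
    [0, 0, 0, 0, 0, 28, -0.4],
    [0, 0, 0, 0, 0, 35, -0.4],
    [0, 0, 0, 0, 0, 42, -0.4],
    [0, 0, 0, 0, 0, 49, -0.4],
    [0, 0, 0, 0, 0, 56, -0.4],
    [0, 0, 0, 0, 0, 63, -0.4],
    [0, 0, 0, 0, 0, 70, -0.4],
    [0, 0, 0, 0, 0, 70, -0.4],
    [0, 0, 0, 0, 0, 70, -0.4]
  ]
}}

```text
clock: 51.15
ee_pos: [0.537, 0.156, 0.0515]
tool_rot: [[0.933, 0.36, 0.002], [0.36, -0.933, -0.001], [0.002, 0.002, -1.0]]
contact_force: [-16.9, -2.4, 12.3]
grip_width: 0.0331
finger_force: 25.2
```

Request:
{"method": "apply_moves", "body": {
  "targets": [
    [0, 0, 0, 0, 0, 6, -0.4],
    [0, 0, 0, 0, 0, 11, -0.4],
    [0, 0, 0, 0, 0, 11, -0.4],
    [0, 0, 0, 0, 0, 11, -0.4]
  ]
}}

```text
clock: 51.48
ee_pos: [0.5369, 0.1562, 0.0515]
tool_rot: [[0.984, 0.175, 0.002], [0.175, -0.984, -0.001], [0.002, 0.001, -1.0]]
contact_force: [-17.1, -1.0, 11.8]
grip_width: 0.0327
finger_force: 25.2
```

Run:
```python
from h import *
plan([.541,.155,.050],-81,True)
```

```text
now shaker [-99.6  34.   51.5] t 51.48 w 32.7 F [-17.1  -1.   11.8] q7 -2.0
shift [3.8 1.9 1.5] turn [ 0.1 -0.1 -0.2] rows 0.1 0.0
```

Request:
{"method": "apply_moves", "body": {
  "targets": [
    [-3.5, 0, 0, 0, 0, 0, -0.4],
    [-3.5, 0, 0, 0, 0, 0, 0.15],
    [-3.5, 0, 0, 0, 0, 0, 0.15],
    [-3.5, 0, 0, 0, 0, 0, 0.15],
    [-3.5, 0, -40, 0, 0, 0, 0.15],
    [-3.5, 0, -80, 0, 0, 0, 0.15],
    [-3.5, 0, -120, 0, 0, 0, 0.15],
    [-3.5, 0, -160, 0, 0, 0, 0.15]
  ]
}}

```text
clock: 52.15
ee_pos: [0.5356, 0.1544, 0.2122]
tool_rot: [[0.985, 0.174, 0.007], [0.174, -0.985, 0.001], [0.007, 0.001, -1.0]]
contact_force: [1.0, 1.0, 0.5]
grip_width: 0.0492
finger_force: 0.0
```

Request:
{"method": "apply_moves", "body": {
  "targets": [
    [-90, 420, -20, 0, 0, 0, 0.15],
    [-90, 420, -20, 0, 0, 0, 0.15],
    [-90, 420, -20, 0, 0, 0, 0.15],
    [-90, 420, -20, 0, 0, 0, 0.15],
    [-90, 420, -20, 0, 0, 0, 0.15],
    [-90, 420, -20, 0, 0, 0, 0.15],
    [-90, 420, -20, 0, 0, 0, 0.15],
    [-90, 420, -20, 0, 0, 0, 0.15],
    [-90, 420, -20, 0, 0, 0, 0.15],
    [-90, 420, -20, 0, 0, 0, 0.15],
    [-90, 420, -20, 0, 0, 0, 0.15],
    [-90, 420, -20, 0, 0, 0, 0.15]
  ]
}}

```text
clock: 53.15
ee_pos: [0.5182, -0.2812, 0.2295]
tool_rot: [[0.986, 0.165, 0.006], [0.165, -0.986, -0.002], [0.006, 0.003, -1.0]]
contact_force: [0.6, 0.4, -0.7]
grip_width: 0.0492
finger_force: 0.0
```

Run:
```python
from h import *
a=viewer.read_camera("top")[:,:,::-1].copy(); b=viewer.read_camera("scene")[:,:,::-1].copy()
cv2.imwrite("pics/topf.png",a); cv2.imwrite("pics/scenef.png",b)
g=np.linspace(-.036,.036,300); m=proj("top",np.array([[.5385-v,.1515-u,.043] for v in g for u in g])).astype(np.float32).reshape(300,300,2)
d=cv2.remap(a,m[...,0],m[...,1],cv2.INTER_CUBIC)
t=cv2.resize(a[150:230,230:340],(412,300),interpolation=cv2.INTER_CUBIC); s=cv2.resize(b[160:260,210:370],(480,300),interpolation=cv2.INTER_CUBIC)
o=np.zeros((600,712,3),np.uint8); o[:300,:300]=d; o[:300,300:]=t; o[300:,:480]=s
cv2.imwrite("pics/final.png",o)
```

```text
(no output)
```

View pics/final.png

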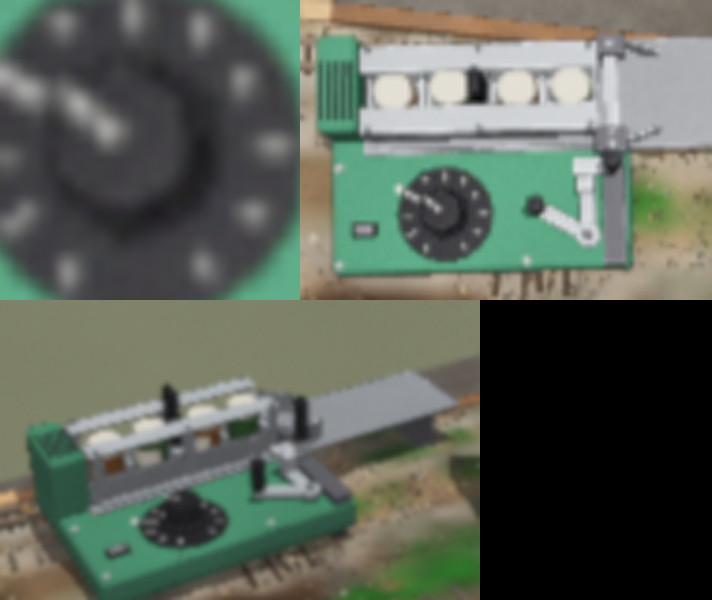

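Jars, tray, bar and pawl are all in place. The pointer at (60,88)–(115,132) looks about right but may be several degrees past the mark, so I measure it properly.

Run:
```python
from h import *
from scipy.optimize import least_squares
def rect(im,z,ctr,n=601,half=.045):
    g=np.linspace(-half,half,n); m=proj("top",np.array([[ctr[0]-v,ctr[1]-u,z] for v in g for u in g])).astype(np.float32).reshape(n,n,2)
    return cv2.cvtColor(cv2.remap(im,m[...,0],m[...,1],cv2.INTER_CUBIC),cv2.COLOR_BGR2GRAY).astype(float)
for f in ("top0","topf"):
    im=cv2.imread(f"pics/{f}.png"); G=rect(im,.043,(.5385,.1535)); k=90/600 # mm/px
    # 11-mark pattern fit: center, radius, phase -> maximise brightness
    def sc(p):
        t=p[3]+np.radians(30)*np.arange(11); v=[]
        for r in (p[2]-1,p[2],p[2]+1):
            m=np.array([300+(p[0]+r*np.sin(t))/k,300+(p[1]-r*np.cos(t))/k],np.float32); v.append(cv2.remap(cv2.GaussianBlur(G,(0,0),6).astype(np.float32),m[0][None],m[1][None],cv2.INTER_LINEAR)[0])
        return -np.mean(v)
    best=min((sc((x,y,r,np.radians(a))),x,y,r,a) for x in np.arange(-4,4.1,1) for y in np.arange(-4,4.1,1) for r in np.arange(28,35,1) for a in range(196,224,1))
    from scipy.optimize import minimize
    o=minimize(lambda p:sc((p[0],p[1],p[2],np.radians(p[3]))),best[1:],method="Nelder-Mead").x
    print(f,"center,r,phase",o.round(2), "world",(.5385-o[1]/1000).round(4),(.1535-o[0]/1000).round(4))
    # pointer at z=.069
    c=(.5385-o[1]/1000,.1535-o[0]/1000); H=rect(im,.069,c); yy,xx=np.mgrid[:601,:601]; dx=(xx-300)*k; dy=(yy-300)*k; R=np.hypot(dx,dy)
    w=np.where(R<17,np.clip(H-115,0,None),0); w2=w.sum(); mx,my=(w*dx).sum()/w2,(w*dy).sum()/w2
    C=np.cov(np.c_[dx.ravel(),dy.ravel()].T,aweights=w.ravel()); ev=np.linalg.eigh(C)[1][:,1]
    if ev@[mx,my]<0: ev=-ev
    print(" pointer centroid",mx.round(1),my.round(1),"bearing axis",np.degrees(np.arctan2(ev[0],-ev[1]))%360,"from centre",np.degrees(np.arctan2(mx,-my))%360,"value by axis",(np.degrees(np.arctan2(ev[0],-ev[1]))-o[3])%360)
```

```text
Still running in the background as job /tmp/bash_jobs.1000/409b682a6a80 (pid 2321). You'll get a notice when it ends.
```

```bash
kill -- -$(cat /tmp/bash_jobs.1000/409b682a6a80/pid); timeout 200 python3 - <<'E'
from h import *
from scipy.optimize import minimize
def rect(im,z,ctr,n=301,half=.045):
    g=np.linspace(-half,half,n); m=proj("top",np.array([[ctr[0]-v,ctr[1]-u,z] for v in g for u in g])).astype(np.float32).reshape(n,n,2)
    return cv2.cvtColor(cv2.remap(im,m[...,0],m[...,1],cv2.INTER_CUBIC),cv2.COLOR_BGR2GRAY).astype(np.float32)
k=.3
for f in ("top0","topf"):
    im=cv2.imread(f"pics/{f}.png"); G=cv2.GaussianBlur(rect(im,.043,(.5385,.1535)),(0,0),3)
    def sc(p):
        t=np.radians(p[3])+np.radians(30)*np.arange(11); r=p[2]+np.array([[-1],[0],[1]])
        return -cv2.remap(G,(150+(p[0]+r*np.sin(t))/k).astype(np.float32),(150+(p[1]-r*np.cos(t))/k).astype(np.float32),cv2.INTER_LINEAR).mean()
    o=min((minimize(sc,(-.5,-.5,r,209),method="Nelder-Mead",options=dict(initial_simplex=[(-1,-1,r,207),(2,-1,r,207),(-1,2,r,207),(-1,-1,r+2,207),(-1,-1,r,213)])) for r in (30,31,32)),key=lambda s:s.fun).x
    c=(.5385-o[1]/1000,.1535-o[0]/1000); print(f,"centre/r/phase",o.round(2),"world",np.round(c,4))
    H=rect(im,.069,c).astype(float); yy,xx=np.mgrid[:301,:301]; dx=(xx-150)*k; dy=(yy-150)*k
    w=np.where(np.hypot(dx,dy)<16,np.clip(H-110,0,None),0); mx,my=(w*dx).sum()/w.sum(),(w*dy).sum()/w.sum()
    ev=np.linalg.eigh(np.cov(np.c_[dx.ravel(),dy.ravel()].T,aweights=w.ravel()))[1][:,1]; ev=ev*np.sign(ev@[mx,my])
    b=np.degrees(np.arctan2(ev[0],-ev[1]))%360; b2=np.degrees(np.arctan2(mx,-my))%360
    print(" centroid",round(mx,1),round(my,1),"value by axis",round(b-o[3],1),"by centroid",round(b2-o[3],1))
E
```

```text
top0 centre/r/phase [ -1.83  -0.23  32.88 208.65] world [0.5387 0.1553]
 centroid -6.0 6.5 value by axis 11.8 by centroid 13.9
topf centre/r/phase [ -1.86  -0.22  32.9  208.63] world [0.5387 0.1554]
 centroid -6.2 -5.2 value by axis 102.2 by centroid 101.2
```

```bash
timeout 200 python3 - <<'E'
from h import *
def pol(f,z,rs,c=(.5387,.15535)):
    im=cv2.cvtColor(cv2.imread(f"pics/{f}.png"),cv2.COLOR_BGR2GRAY).astype(np.float32)
    t=np.radians(208.6+np.arange(-40,141,3)); P=np.array([[c[0]+r*np.cos(a)/1000,c[1]-r*np.sin(a)/1000,z] for r in rs for a in t])
    m=proj("top",P).astype(np.float32).reshape(len(rs),len(t),2); return np.arange(-40,141,3),cv2.remap(im,m[...,0],m[...,1],cv2.INTER_CUBIC)
for f in ("top0","topf"):
    t,A=pol(f,.069,[2,4,6,8,10,12,14,16,18,20])
    for r,row in zip([2,4,6,8,10,12,14,16,18,20],A):
        w=np.clip(row-row.max()+35,0,None); i=row.argmax(); s=slice(max(0,i-9),i+10); print(f,r,"peak",t[i],"wmean",((w*t)[s].sum()/w[s].sum()).round(1),"max",row.max().round(),"med",np.median(row))
# difference-based long mark
t,A=pol("topf",.043,[28,30,32,34,36,38,40])
for r,row in zip([28,30,32,34,36,38,40],A): print("mark",r,t[row[30:56].argmax()+30])
E
```

```text
top0 2 peak 32 wmean 30.9 max 129.0 med 111.40076
top0 4 peak 20 wmean 19.5 max 154.0 med 109.180435
top0 6 peak 14 wmean 13.2 max 157.0 med 88.84141
top0 8 peak 14 wmean 13.0 max 152.0 med 73.51336
top0 10 peak 14 wmean 13.8 max 150.0 med 65.26877
top0 12 peak 14 wmean 14.2 max 156.0 med 62.30225
top0 14 peak 14 wmean 13.5 max 150.0 med 59.80851
top0 16 peak 14 wmean 12.7 max 135.0 med 54.28261
top0 18 peak 11 wmean 11.9 max 122.0 med 58.546707
top0 20 peak 89 wmean 89.3 max 116.0 med 63.932198
topf 2 peak 104 wmean 103.1 max 149.0 med 129.15643
topf 4 peak 98 wmean 98.7 max 160.0 med 114.659935
topf 6 peak 101 wmean 102.5 max 145.0 med 79.385345
topf 8 peak 101 wmean 101.9 max 135.0 med 63.59937
topf 10 peak 101 wmean 100.2 max 149.0 med 63.725388
topf 12 peak 101 wmean 101.5 max 164.0 med 63.715054
topf 14 peak 101 wmean 102.0 max 152.0 med 60.541668
topf 16 peak 104 wmean 101.6 max 123.0 med 52.78125
topf 18 peak 101 wmean 99.4 max 106.0 med 52.833805
topf 20 peak 89 wmean 90.7 max 110.0 med 59.040375
mark 28 92
mark 30 89
mark 32 89
mark 34 92
mark 36 89
mark 38 89
mark 40 92
```

Both pointer measurements agree: it went from about 13° to about 101.5°, so it slipped roughly 7° at the off-centre grip, and the mark is at 90°. I regrip centred and turn back about 11°.

Run:
```python
from h import *
plan([.5365,.156,.15],-81,True)
```

```text
now shaker [-126.4 -397.1  229.7] t 53.25 w 49.3 F [1.1 1.1 0.5] q7 -1.08
shift [  90.1 -422.1   80.2] turn [ 0.  -0.4 -0.4] rows 10.5 0.1
```

Request:
{"method": "apply_moves", "body": {
  "targets": [
    [90, -422, 20, 0, 0, 0, 0.15],
    [90, -422, 20, 0, 0, 0, 0.15],
    [90, -422, 20, 0, 0, 0, 0.15],
    [90, -422, 20, 0, 0, 0, 0.15],
    [90, -422, 20, 0, 0, 0, 0.15],
    [90, -422, 20, 0, 0, 0, 0.15],
    [90, -422, 20, 0, 0, 0, 0.15],
    [90, -422, 20, 0, 0, 0, 0.15],
    [90, -422, 20, 0, 0, 0, 0.15],
    [90, -422, 20, 0, 0, 0, 0.15],
    [90, -422, 20, 0, 0, 0, 0.15],
    [90, -422, 40, 0, 0, 0, 0.15]
  ]
}}

```text
clock: 54.25
ee_pos: [0.5349, 0.166, 0.1938]
tool_rot: [[0.983, 0.185, 0.013], [0.185, -0.983, 0.005], [0.014, -0.003, -1.0]]
contact_force: [-0.0, 0.5, 0.5]
grip_width: 0.0491
finger_force: 0.0
```

Request:
{"method": "apply_moves", "body": {
  "targets": [
    [0, 0, 40, 0, 0, 0, 0.15],
    [0, 0, 80, 0, 0, 0, 0.15],
    [0, 0, 80, 0, 0, 0, 0.15],
    [0, 0, 80, 0, 0, 0, 0.15],
    [0, 0, 80, 0, 0, 0, 0.15]
  ]
}}

```text
clock: 54.67
ee_pos: [0.5366, 0.1579, 0.1122]
tool_rot: [[0.984, 0.175, 0.009], [0.175, -0.985, 0.001], [0.009, 0.0, -1.0]]
contact_force: [0.2, 0.4, 1.1]
grip_width: 0.0498
finger_force: 0.0
```

Run:
```python
from h import *
plan([.5365,.156,.051],-81,True)
```

```text
now shaker [-100.    35.7  112.2] t 54.67 w 49.8 F [0.2 0.4 1.1] q7 -1.96
shift [-1.   1.9 61.2] turn [ 0.  -0.5 -0.2] rows 1.5 0.1
```

Request:
{"method": "apply_moves", "body": {
  "targets": [
    [-1, 2, 20, 0, 0, 0, 0.15],
    [-1, 2, 45, 0, 0, 0, 0.15],
    [-1, 2, 60, 0, 0, 0, 0.15],
    [-1, 2, 60, 0, 0, 0, 0.15],
    [-1, 2, 60, 0, 0, 0, 0.15],
    [-1, 2, 60, 0, 0, 0, -0.4],
    [-1, 2, 60, 0, 0, 0, -0.4],
    [-1, 2, 60, 0, 0, 0, -0.4],
    [-1, 2, 60, 0, 0, 0, -0.4],
    [-1, 2, 60, 0, 0, 0, -0.4]
  ]
}}

```text
clock: 55.5
ee_pos: [0.5373, 0.1564, 0.053]
tool_rot: [[0.985, 0.175, 0.011], [0.175, -0.985, 0.003], [0.012, -0.001, -1.0]]
contact_force: [-2.0, 3.2, 5.9]
grip_width: 0.0328
finger_force: 25.5
```

Request:
{"method": "apply_moves", "body": {
  "targets": [
    [0, 0, 0, 0, 0, -4, -0.4],
    [0, 0, 0, 0, 0, -8, -0.4],
    [0, 0, 0, 0, 0, -11, -0.4],
    [0, 0, 0, 0, 0, -11, -0.4],
    [0, 0, 0, 0, 0, -11, -0.4]
  ]
}}

```text
clock: 55.92
ee_pos: [0.5374, 0.1563, 0.053]
tool_rot: [[0.933, 0.36, 0.011], [0.36, -0.933, 0.003], [0.012, 0.002, -1.0]]
contact_force: [-2.0, 2.3, 6.3]
grip_width: 0.0326
finger_force: 25.5
```

Run:
```python
from h import *
plan([.5365,.156,.051],-70,True)
```

```text
now shaker [-99.2  34.1  53. ] t 55.92 w 32.6 F [-2.   2.3  6.3] q7 -1.83
shift [-1. -0.  2.] turn [ 0.1 -0.7 -0.2] rows 0.1 0.1
```

Centred now. I release, move away and measure.

Request:
{"method": "apply_moves", "body": {
  "targets": [
    [0, 0, 0, 0, 0, 0, 0.15],
    [0, 0, 0, 0, 0, 0, 0.15],
    [0, 0, 0, 0, 0, 0, 0.15],
    [0, 0, -40, 0, 0, 0, 0.15],
    [0, 0, -80, 0, 0, 0, 0.15],
    [0, 0, -120, 0, 0, 0, 0.15],
    [0, 0, -160, 0, 0, 0, 0.15]
  ]
}}

```text
clock: 56.5
ee_pos: [0.5342, 0.1541, 0.2119]
tool_rot: [[0.933, 0.359, 0.007], [0.359, -0.934, 0.0], [0.006, 0.002, -1.0]]
contact_force: [1.0, -0.2, -0.2]
grip_width: 0.049
finger_force: 0.0
```

Request:
{"method": "apply_moves", "body": {
  "targets": [
    [-170, 400, -20, 0, 0, 0, 0.15],
    [-170, 400, -20, 0, 0, 0, 0.15],
    [-170, 400, -20, 0, 0, 0, 0.15],
    [-170, 400, -20, 0, 0, 0, 0.15],
    [-170, 400, -20, 0, 0, 0, 0.15],
    [-170, 400, -20, 0, 0, 0, 0.15],
    [-170, 400, -20, 0, 0, 0, 0.15],
    [-170, 400, -20, 0, 0, 0, 0.15],
    [-170, 400, -20, 0, 0, 0, 0.15],
    [-170, 400, -20, 0, 0, 0, 0.15],
    [-170, 400, -20, 0, 0, 0, 0.15],
    [-170, 400, -20, 0, 0, 0, 0.15]
  ]
}}

```text
clock: 57.5
ee_pos: [0.517, -0.2873, 0.2291]
tool_rot: [[0.937, 0.349, 0.006], [0.349, -0.937, -0.002], [0.005, 0.004, -1.0]]
contact_force: [0.0, 0.1, -0.2]
grip_width: 0.0496
finger_force: 0.0
```

```bash
timeout 200 python3 - <<'E'
from h import *
cv2.imwrite("pics/topg.png",viewer.read_camera("top")[:,:,::-1])
c=(.5387,.15535); im=cv2.cvtColor(cv2.imread("pics/topg.png"),cv2.COLOR_BGR2GRAY).astype(np.float32)
t=np.arange(-40,141,3); a=np.radians(208.6+t)
for r in (6,8,10,12,14,16):
    m=proj("top",np.c_[c[0]+r*np.cos(a)/1000,c[1]-r*np.sin(a)/1000,np.full(len(a),.069)]).astype(np.float32)
    row=cv2.remap(im,m[None,:,0],m[None,:,1],cv2.INTER_CUBIC)[0]; w=np.clip(row-row.max()+35,0,None); i=row.argmax(); s=slice(max(0,i-9),i+10)
    print(r,t[i],((w*t)[s].sum()/w[s].sum()).round(1),row.max())
# unchanged check of pawl/bar/tray region vs topf
d=cv2.absdiff(cv2.imread("pics/topg.png"),cv2.imread("pics/topf.png")).max(2)[150:225,235:345]; print("diff px>40:",np.argwhere(d>40).shape[0], (np.argwhere(d>40).min(0),np.argwhere(d>40).max(0)) if (d>40).any() else "")
st=telemetry.state(); print(st["ee_pos"],st["contact_force"].round(1))
E
```

```text
6 95 92.8 130.12251
8 89 88.7 113.285095
10 89 89.6 122.7747
12 89 89.4 122.18465
14 89 89.7 108.54013
16 92 90.7 99.410324
diff px>40: 3 (array([52, 28]), array([53, 30]))
[ 0.51803132 -0.28348704  0.22922964] [-0.3  1.  -0.5]
```

```bash
python3 -c "
from cell import workorder
print(workorder.sign_off())"
```

```text
the job is handed in; nothing more can be done
None
```

The job is handed in, with no verdict returned: four jars are in the tray, which is home against its stop; the bar is shut, the pawl is locked and the dial reads about 90° (the long mark), after overshooting to about 101° and being turned back.

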